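# Fill the bolt jar through the funnel

## Robot

A 7-joint arm with a two-finger parallel gripper is mounted at the origin on a cart in front of the work surface, level with it; the furniture and walls round the work are solid. World frame = base frame: x ahead of the robot, y to its left, z up, the work surface at z = 0. Lengths are in m, angles in rad, forces in N, time in s.
With the tool pointing down it reaches from about 0.425 to 0.875 m from the base axis. Payload 4.7 kg.
Tool frame: the origin (TCP) lies at the very end of the fingers, on their centre line; the grasp point (between the pads) lies arm.pinch_z behind it (arm.pinch_z is the distance from the TCP to the grasp point, in m); z points along the fingers, y is the line along which they close (so a half turn about z gives the same grasp; the last joint's range is limited). The gripper opens to 85 mm and grips with 20 to 120 N. Pads are 22 mm wide; open, the fingers measure 114 mm over their backs; the gripper's body (76 mm by 85 mm) begins 54 mm behind the grasp point. The pads swing forward as they close: fully open they stand 13 mm farther back than shut.
Start: joints at [-1.175, 0.321, -0.07, 1.45, 0.023, 1.371, -0.057], TCP at [0.242, 0.603, 0.192] pointing down, gripper open.
Joint ranges: [-2.86, 2.86], [-0.3, 2.09], [-1.38, 1.24], [0.06, 2.45], [-1.56, 4.7], [0.09, 2.05], [-2.69, 2.69]. Speed limits (rad/s): [2.57, 2.57, 3.14, 3.14, 3.14, 3.14, 3.14].

## Interface

Orientations are given as a rotation vector (axis times angle).
In Python, from station import telemetry, viewer, job, arm gives the robot as it stands.
- The arm moves only by the shell command python3 -m handwheel 'ROWS'. ROWS is JSON, one flat list of numbers, 5 for each row, row after row: the opening, from 0 (shut) to 1 (fully open), then the shift along the tool's x, y, z in units of 0.5 m (1.0 is 0.5 m), then the turn about the tool's z in units of 360 degrees (1.0 is 360 degrees). A call has 1 to 8 rows; each row is the pose to reach, as a shift and turn from the pose commanded when the call began, along the tool's axes at that moment, turning the shorter way round; what a row does not reach only later rows make up. A row lasts 1/8 s, in which the tool goes at most 62.5 mm and 10.7 degrees, less where a joint would pass 70% of its speed; a pose out of reach is approached as far as the arm can. A call with a number of a shift or a turn outside -1 to 1 is refused whole. A call with a gripper value outside its range is refused whole. The fingers move at their own pace and stop on an object; the grip force is fixed at half the most. Time passes only in rows, so rows that repeat a pose let the fingers close. It gives the time, the measured TCP pose, the force, the opening and the grip force at its end, in the units of the state.
- telemetry.state(): the state, without advancing time (a new reading comes with each control period).
- viewer.capture(name): name is "side" or "top"; returns a dict with "pixels" (480x640x3 uint8, red, green, blue), "K" (3x3 intrinsics, pixels), "k1" (the pictures are not rectified: a ray, as slopes to the right and down, at radius r is drawn at 1 + k1 r^2 times it, then the intrinsics apply), "rvec" (rotation vector, rad) and "tvec" (3), from world to camera coordinates, as OpenCV has them. Camera axes: x right, y down, z forward; pixel columns grow to the right and rows downward; lengths in m; the calibration is good to about 2 mm. A picture is of the moment at which its call begins. There is no depth.
- job.finish_job(): hands the job in; it is judged then, once.
The state is a dict: "time": time; "joints": joint angles; "qd": joint speeds; "tau": joint torques, N m; "eef_pos": TCP position; "eef_rot": TCP orientation; "contact_force": force on the tool from outside, world axes, zero at the start; "moment": the same for the moment, N m; "opening": opening from 0.0 (shut) to 1.0 (fully open); "grip_force": force on a finger pad.
Only numpy, scipy, OpenCV 4.12 (cv2) and the standard library are available. Lean on these libraries where they do the work, as an engineer would, in place of code of your own. Each camera call takes 0.05 s, during which the arm holds its last target. There are 200 camera calls.

## Task

Pick up the scoop by its red handle and pour all five bolts from it through the funnel into the jar. Then stand the empty scoop upright on the bench and slide the yellow guard fully shut over the funnel to keep grit out.

Things in the scene. Friction and masses are not known exactly. Their poses are not given: they have to be found in the camera images.
- scoop: aluminium hand scoop: tray 127 x 70 mm, walls 36 mm high (27 at the front), open at the nose; origin at the middle of its flat underside, z up, nose along its -x. The 3 mm floor is flat and rises 10 mm over the last 42 mm to the nose. A red bar handle runs along x over the tray, on an upright at the back (+x). 0.26 kg with its load
- scoop_grip (a point): middle of the scoop's red handle bar, 85 mm above the scoop's underside (scoop frame x=+20, y=0, z=85 mm); the bar is 14 mm wide across y, 18 mm high and 96 mm long along x, free on both sides and above; 40 mm clear between the wall tops and the bar
- scoop_nose (a point): middle of the scoop's pouring lip (scoop frame x=-63, y=0, z=13 mm); the lip is 64 mm wide
- scoop_load (a point): point in the tray, 10 mm over the underside, amid the load (scoop frame x=+15, y=0)
- funnel_mouth (a point): centre of the rim plane (149 mm over the bench) of the round steel funnel: 114 mm inside, narrowing to a 48 mm spout that dips into the jar. Its axes are those of the fixed stand (base 156 x 310 mm): z up, y along the guard's track. Two rails 163 mm high lie at x = 62 to 76 mm either side, from y=+75 to -225 mm
- jar: clear plastic jar clipped upright under the funnel: 68 mm outside, 60 mm inside diameter, 72 mm high, floor 4 mm thick; origin at the centre of its underside, z up
- guard (a joint): slide of the yellow sheet guard (130 x 130 x 4 mm, top face 156 mm over the bench) on the stand's track over the funnel, in m: 0 = fully shut, covering the funnel; up to 0.135 = fully open, moved to the stand's -y side. Slides with about 2 N
- guard_knob (a point): black knob on the middle of the guard: a 20 mm thick round post; this point is 26 mm above the guard's underside, the knob's top is 6 mm higher and its foot 16 mm lower
- bolt_1: grey steel hex bolt, 35 mm long, head 15 mm across; origin near the middle of its length, on the underside as it lies; its y axis is the shank's axis
- bolt_2: grey steel hex bolt, 35 mm long, head 15 mm across; origin near the middle of its length, on the underside as it lies; its y axis is the shank's axis
- bolt_3: grey steel hex bolt, 35 mm long, head 15 mm across; origin near the middle of its length, on the underside as it lies; its y axis is the shank's axis
- bolt_4: grey steel hex bolt, 35 mm long, head 15 mm across; origin near the middle of its length, on the underside as it lies; its y axis is the shank's axis
- bolt_5: grey steel hex bolt, 35 mm long, head 15 mm across; origin near the middle of its length, on the underside as it lies; its y axis is the shank's axis

How it is judged:
By the outcome, as a careful person would: the job done as asked, in the order asked, and still so for the second after the job is handed in, with the robot touching nothing.
It also fails if it takes over 67 s, if anything falls off the work surface, if the arm or the gripper's body presses on something with over 40 N, if the wrist force passes 120 N, or if a joint passes its speed limit or range.

## Working session

There is one attempt and no reset: what is moved stays moved. The work goes in short steps, Python scripts to look and compute and a shell command to move; the robot and the scene stay as the last step left them, time stands still between calls to the robot, and variables do not carry over. Pictures are saved under pics/ and viewed, at most 10 in all, crops included, and the job is handed in when it is done.

```bash
ls; mkdir -p pics
python3 - <<'E'
from station import telemetry, viewer, job, arm
import cv2, json
print(arm.pinch_z, [a for a in dir(arm) if a[0]!='_'])
s=telemetry.state(); print({k:s[k] for k in('time','eef_pos','eef_rot','opening','contact_force')})
for n in('side','top'):
    c=viewer.capture(n); cv2.imwrite(f'pics/{n}0.png',c['pixels'][:,:,::-1]); print(n,c['K'],c['k1'],c['rvec'],c['tvec'])
E
```

```text
pics
0.0187 ['PlanningError', 'pinch_z']
{'time': 0.0, 'eef_pos': array([0.2420284 , 0.60261171, 0.19114304]), 'eef_rot': array([-5.96029619e-01, -3.08429780e+00,  2.92766280e-03]), 'opening': 0.9966679431949119, 'contact_force': array([ 0.20527454, -0.28653976,  0.31739094])}
side [[608.66312249   0.         317.26782174]
 [  0.         608.66312249 241.83781885]
 [  0.           0.           1.        ]] -0.09816901906961122 [ 0.49006424 -2.41266365  1.54969048] [0.36147647 0.2980474  0.53129959]
top [[555.23190553   0.         321.83588057]
 [  0.         555.23190553 236.66637068]
 [  0.           0.           1.        ]] -0.09625338684975984 [ 2.21605477 -2.15847737  0.11413381] [-0.24828502  0.48798756  0.92408815]
```

View pics/side0.png

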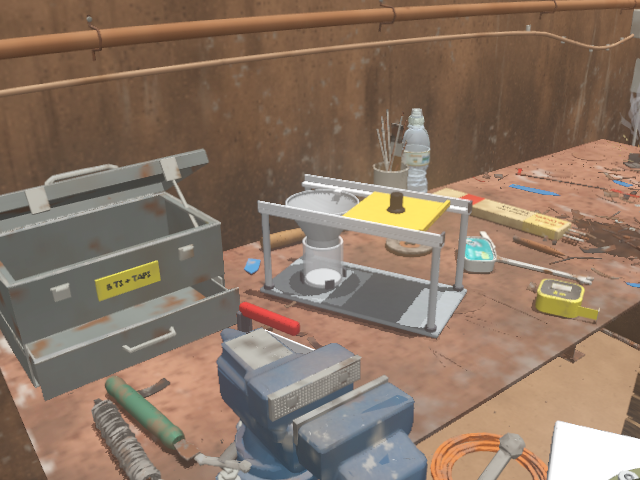

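View pics/top0.png

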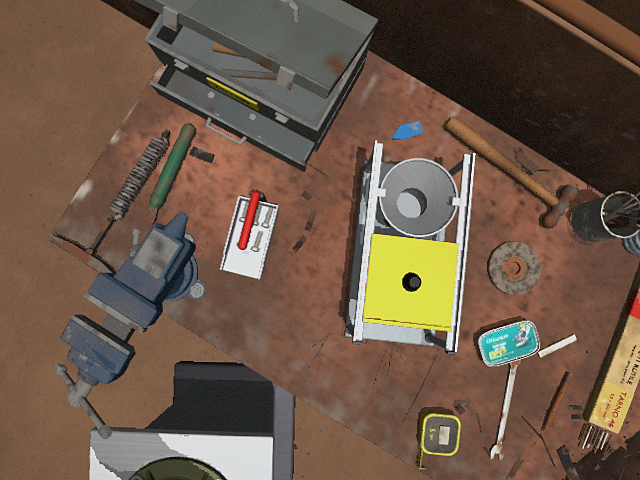

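```bash
cat > h.py <<'E'
import cv2, numpy as np
from station import telemetry, viewer
class Cam:
    def __init__(s,n):
        c=viewer.capture(n); s.im=np.ascontiguousarray(c['pixels']); s.K=np.array(c['K']); s.d=np.array([c['k1'],0,0,0,0.])
        s.rv=np.array(c['rvec'],float); s.t=np.array(c['tvec'],float); s.R=cv2.Rodrigues(s.rv)[0]; s.C=-s.R.T@s.t
        s.hsv=cv2.cvtColor(s.im,cv2.COLOR_RGB2HSV)
    def rays(s,px):
        p=cv2.undistortPoints(np.array(px,float).reshape(-1,1,2),s.K,s.d).reshape(-1,2)
        return np.c_[p,np.ones(len(p))]@s.R
    def at(s,px,z):
        r=s.rays(px); return s.C+r*((z-s.C[2])/r[:,2:])
    def proj(s,P): return cv2.projectPoints(np.array(P,float).reshape(-1,1,3),s.rv,s.t,s.K,s.d)[0].reshape(-1,2)
    def mask(s,lo,hi,roi=None):
        m=cv2.inRange(s.hsv,np.array(lo),np.array(hi))
        if roi: x0,y0,x1,y1=roi; k=np.zeros_like(m); k[y0:y1,x0:x1]=255; m&=k
        return m
    def big(s,m): return max(cv2.findContours(m,cv2.RETR_EXTERNAL,cv2.CHAIN_APPROX_NONE)[0],key=cv2.contourArea).reshape(-1,2)
    def red(s,roi=None): return s.mask((0,150,80),(6,255,255),roi)|s.mask((174,150,80),(180,255,255),roi)
def tri(c1,p1,c2,p2):
    a=c1.rays([p1])[0];b=c2.rays([p2])[0]
    k=np.linalg.lstsq(np.c_[a,-b],c2.C-c1.C,rcond=None)[0]
    A=c1.C+a*k[0];B=c2.C+b*k[1]; return (A+B)/2,np.linalg.norm(A-B)
def rect(P): (c,wh,a)=cv2.minAreaRect(P.astype(np.float32)*1000); return np.array(c),wh,cv2.boxPoints((c,wh,a))
E
python3 - <<'E'
from h import *
np.set_printoptions(precision=4,suppress=True)
T=Cam('top');S=Cam('side'); print(T.C,S.C)
print('tcp px',T.proj([.242,.603,.191]),S.proj([.242,.603,.191]), T.proj([0,0,0]))
r=T.big(T.red((220,170,290,270))); P=T.at(r,.094)[:,:2]; print('red',rect(P)); print(r.min(0),r.max(0))
r2=S.big(S.red((225,290,310,345))); print('redside',cv2.minAreaRect(r2.astype(np.float32)))
w=T.big(T.mask((0,0,150),(180,60,255),(215,185,290,290))); print('tray',rect(T.at(w,.03)[:,:2]),rect(T.at(w,.0)[:,:2]))
y=T.big(T.mask((25,150,100),(35,255,255),(350,220,480,340))); Y=rect(T.at(y,.156)[:,:2]); print('guard',Y)
k=T.big(T.mask((0,0,0),(180,255,60),(395,265,430,300))); print('knob px',k.mean(0),T.at([k.mean(0)],.18))
ks=S.big(S.mask((0,0,0),(180,255,70),(380,185,412,218))); print('knob side',ks.min(0),ks.max(0))
for p in ([[419,198]],[[379,198],[459,198],[419,158],[419,238]]): print('fun',T.at(p,.149))
E
```

```text
[ 0.414  -0.2178  0.9669] [0.1815 0.4721 0.496 ]
tcp px [[-223.9257  375.8899]] [[ 10192.1309 -30198.5711]] [[177.6964 519.9629]]
red (array([ 511.867 , -117.2956]), (13.844404220581055, 95.0440902709961), array([[ 463.9901, -113.5459],
       [ 556.6848, -134.5475],
       [ 559.7439, -121.0453],
       [ 467.0492, -100.0437]], dtype=float32))
[238 191] [259 249]
redside ((268.8840026855469, 317.8015441894531), (63.826480865478516, 13.641204833984375), 21.03750991821289)
tray (array([ 489.5516, -114.2212]), (64.72724914550781, 128.9329376220703), array([[ 419.7108, -132.2655],
       [ 545.7455, -159.4492],
       [ 559.3923,  -96.1769],
       [ 433.3577,  -68.9932]], dtype=float32)) (array([ 491.9699, -110.9036]), (66.79988098144531, 133.06155395507812), array([[ 419.8926, -129.5256],
       [ 549.9631, -157.58  ],
       [ 564.0471,  -92.2817],
       [ 433.9766,  -64.2273]], dtype=float32))
guard (array([ 419.7608, -365.1614]), (129.35057067871094, 129.79103088378906), array([[ 349.3698, -423.808 ],
       [ 478.6464, -435.3527],
       [ 490.1519, -306.5148],
       [ 360.8753, -294.9702]], dtype=float32))
knob px [411.12 281.62] [[ 0.4203 -0.361   0.18  ]]Traceback (most recent call last):
  File "<stdin>", line 10, in <module>
  File "h.py", line 18, in big
    def big(s,m): return max(cv2.findContours(m,cv2.RETR_EXTERNAL,cv2.CHAIN_APPROX_NONE)[0],key=cv2.contourArea).reshape(-1,2)
                         ~~~^^^^^^^^^^^^^^^^^^^^^^^^^^^^^^^^^^^^^^^^^^^^^^^^^^^^^^^^^^^^^^^^^^^^^^^^^^^^^^^^^^^^
ValueError: max() iterable argument is empty
```

Run:
```python
import cv2,numpy as np
a=cv2.imread('pics/top0.png'); s=cv2.imread('pics/side0.png')
A=cv2.resize(a[170:300,200:310],None,fx=3.6,fy=3.6,interpolation=cv2.INTER_CUBIC)
B=cv2.resize(a[130:250,350:480],None,fx=3,fy=3.9,interpolation=cv2.INTER_CUBIC)
h=max(A.shape[0],B.shape[0]); A=cv2.copyMakeBorder(A,0,h-A.shape[0],0,0,0);B=cv2.copyMakeBorder(B,0,h-B.shape[0],0,0,0)
cv2.imwrite('pics/crop1.png',np.hstack([A,B]))
```

```text
(no output)
```

View pics/crop1.png

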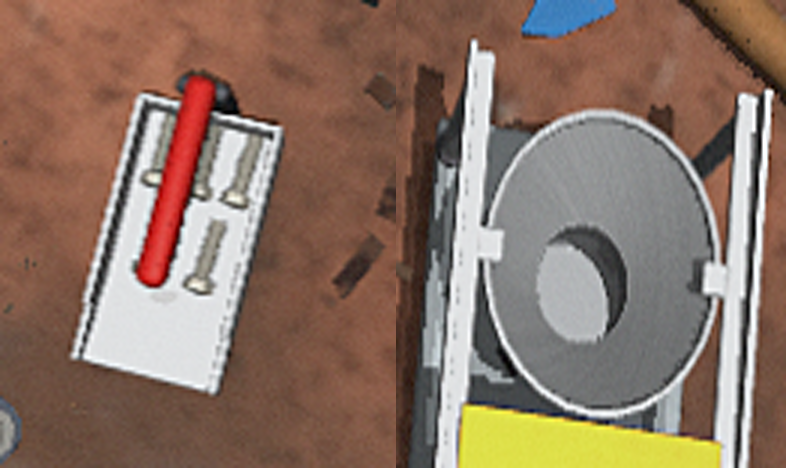

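```bash
cat >> h.py <<'E'
from scipy.spatial.transform import Rotation as Rn
def to(tcp,yaw=None,base=None):
    """shift (units 0.5 m) & turn (units 360) in tool axes from the current pose to world tcp, tool-x yaw deg"""
    s=telemetry.state(); R=Rn.from_rotvec(s['eef_rot']).as_matrix(); x=R[:,0]; y0=np.degrees(np.arctan2(x[1],x[0]))
    d=R.T@(np.array(tcp)-s['eef_pos'])/.5; t=0 if yaw is None else -((yaw-y0+180)%360-180)/360
    print('yaw',round(y0,2),'shift',d.round(4),'turn',round(t,4),'rows>=',max(np.linalg.norm(d)*8,abs(t)*360/10.7).round(1)); return d,t
E
python3 - <<'E'
from h import *
np.set_printoptions(precision=4,suppress=True)
T=Cam('top')
p=np.array([[390,205],[379,198],[459,198],[419,158],[413,236]]); print('rim pts',T.at(p,.149))
m=cv2.inRange(T.im[140:245,375:462],(200,200,200),(255,255,255))
print('vise',T.at([[195,255],[185,215],[165,240],[200,290]],.12)); print('toolbox',T.at([[306,165],[160,95],[370,30]],.1))
print('stand posts',T.at([[376,145],[470,155],[350,335],[453,350]],.163))
to([.46,.15,.35],167.2); to([.46,-.1,.35],167.2); to([.512-.0146,-.1173+.0033,.066],167.2)
E
```

```text
rim pts [[ 0.5338 -0.3335  0.149 ]
 [ 0.5439 -0.3169  0.149 ]
 [ 0.5476 -0.4379  0.149 ]
 [ 0.6068 -0.3766  0.149 ]
 [ 0.4883 -0.3686  0.149 ]]
vise [[ 0.4527 -0.0406  0.12  ]
 [ 0.5138 -0.0223  0.12  ]
 [ 0.4744  0.0067  0.12  ]
 [ 0.3997 -0.0504  0.12  ]]
toolbox [[ 0.6012 -0.2059  0.1   ]
 [ 0.7104  0.0335  0.1   ]
 [ 0.8312 -0.3045  0.1   ]]
stand posts [[ 0.621  -0.3096  0.163 ]
 [ 0.6109 -0.4509  0.163 ]
 [ 0.3417 -0.2769  0.163 ]
 [ 0.3228 -0.427   0.163 ]]
yaw 158.13 shift [-0.7419 -0.6786 -0.3159] turn -0.0252 rows>= 8.4
yaw 158.13 shift [-0.9282 -1.1426 -0.3155] turn -0.0252 rows>= 12.0
yaw 158.13 shift [-1.008  -1.1402  0.2525] turn -0.0252 rows>= 12.3
```

```bash
python3 -m handwheel '[1,0,0,-0.12,0, 1,0,0,-0.24,0, 1,-0.1,-0.06,-0.316,-0.01, 1,-0.2,-0.15,-0.316,-0.02, 1,-0.3,-0.24,-0.316,-0.025, 1,-0.4,-0.32,-0.316,-0.025, 1,-0.5,-0.4,-0.316,-0.025, 1,-0.6,-0.5,-0.316,-0.025]' && python3 -c "
from h import *
to([.4973,-.114,.15],167.2)"
```

```text
time: 1.25
eef_pos: [0.4173, 0.2816, 0.3502]
eef_rot: [0.352, 3.121, 0.001]
contact_force: [0.8, -0.4, 0.6]
opening: 1.002
grip_force: 0.0
yaw 167.11 shift [-0.3324 -0.7358  0.4002] turn -0.0002 rows>= 7.2
```

```bash
python3 -m handwheel '[1,-0.05,-0.11,0,0, 1,-0.1,-0.22,0,0, 1,-0.15,-0.33,0,0, 1,-0.2,-0.44,0,0, 1,-0.25,-0.55,0,0, 1,-0.3,-0.66,0,0, 1,-0.332,-0.736,0.04,0, 1,-0.332,-0.736,0.1,0]' && python3 -c "
from h import *
T=Cam('top'); cv2.imwrite('pics/t1.png',T.im[:,:,::-1])
to([.4973,-.114,.066],167.2)"
```

```text
time: 2.25
eef_pos: [0.4965, -0.1169, 0.3005]
eef_rot: [0.364, 3.118, -0.002]
contact_force: [1.3, 1.5, -0.7]
opening: 1.004
grip_force: 0.0
yaw 166.87 shift [-0.0085  0.0021  0.4595] turn -0.0009 rows>= 3.7
```

View pics/t1.png

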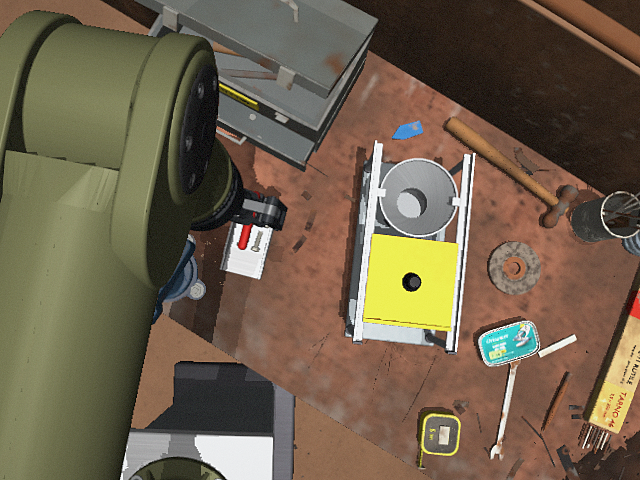

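```bash
python3 -m handwheel '[1,-0.008,0.002,0.08,0, 1,-0.008,0.002,0.16,0, 1,-0.008,0.002,0.24,0, 1,-0.008,0.002,0.32,0, 1,-0.008,0.002,0.38,0, 1,-0.008,0.002,0.42,0, 1,-0.008,0.002,0.44,0,1,-0.008,0.002,0.44,0]' && python3 -c "
from h import *
T=Cam('side'); cv2.imwrite('pics/s1.png',T.im[:,:,::-1])
to([.4973,-.114,.066],167.2)"
```

```text
time: 3.3
eef_pos: [0.5004, -0.1116, 0.0802]
eef_rot: [-0.351, -3.121, -0.0]
contact_force: [0.0, 0.3, -0.1]
opening: 0.997
grip_force: 0.0
yaw 167.15 shift [ 0.0061 -0.006   0.0297] turn -0.0001 rows>= 0.2
```

View pics/s1.png

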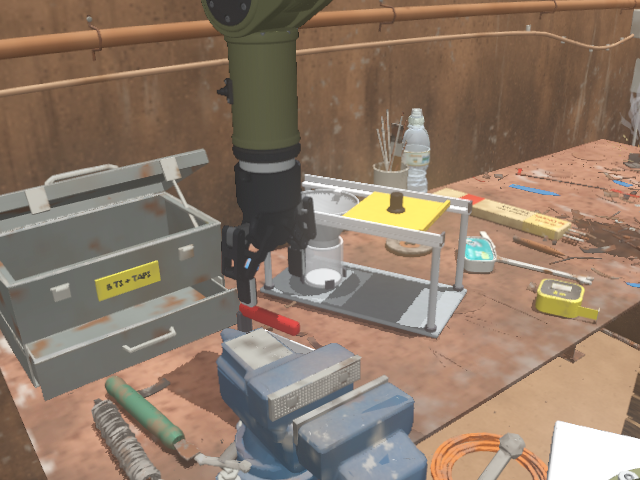

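```bash
python3 -m handwheel '[1,0.006,-0.006,0.025,0, 1,0.006,-0.006,0.029,0, 0,0.006,-0.006,0.029,0, 0,0.006,-0.006,0.029,0, 0,0.006,-0.006,0.029,0, 0,0.006,-0.006,0.029,0, 0,0.006,-0.006,0.029,0, 0,0.006,-0.006,0.029,0]'; python3 -m handwheel '[0,0,0,0,0,0,0,0,-0.02,0, 0,0,0,-0.04,0, 0,0,0,-0.06,0, 0,0,0,-0.08,0,0,0,0,-0.08,0]'
```

```text
time: 4.35
eef_pos: [0.4968, -0.1142, 0.0657]
eef_rot: [0.352, 3.122, 0.0]
contact_force: [0.0, -0.3, -0.5]
opening: -0.003
grip_force: 0.0
time: 5.1
eef_pos: [0.4976, -0.1143, 0.1069]
eef_rot: [0.352, 3.12, 0.001]
contact_force: [-0.2, -0.0, -0.1]
opening: 0.001
grip_force: 0.0
```

Run:
```python
from h import *
T=Cam('top');S=Cam('side')
A=cv2.resize(T.im[160:300,170:330],None,fx=2.5,fy=2.5);B=cv2.resize(S.im[190:350,200:360],(400,350))
cv2.imwrite('pics/c2.png',np.hstack([A,B[:350]])[:,:,::-1])
print(S.proj([.4973,-.114,.085]),T.proj([.4973,-.114,.085]),S.proj([.4976,-.1143,.107]))
r=T.red((220,170,290,270)); c=T.big(r); print(rect(T.at(c,.094)[:,:2]))
r2=S.big(S.red((225,290,310,345))); print('redside',cv2.minAreaRect(r2.astype(np.float32)))
for a in [(505,-114)]: pass
# triangulate bar front end
```

```text
[[277.75409808 320.93453442]] [[246.61451406 229.49506874]] [[276.91221943 305.84974534]]
(array([ 472.28039551, -111.18088531]), (11.332962036132812, 17.550220489501953), array([[ 463.13266 , -106.138016],
       [ 471.44797 , -121.59331 ],
       [ 481.42813 , -116.223755],
       [ 473.11282 , -100.76846 ]], dtype=float32))
redside ((268.90771484375, 317.73846435546875), (63.83579635620117, 13.537280082702637), 21.161256790161133)
```

View pics/c2.png

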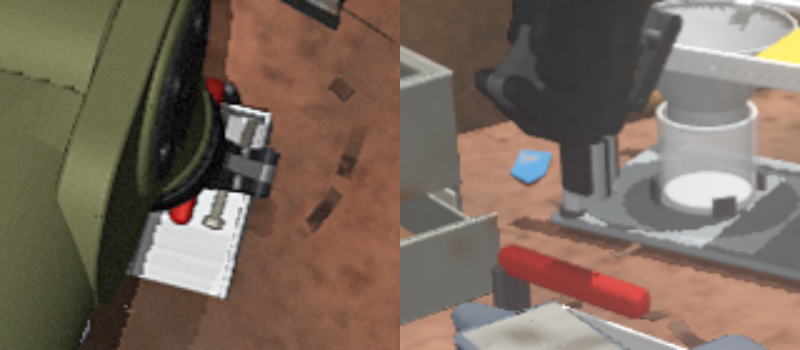

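Run:
```python
from h import *
S=Cam('side')
for h in (.0425,.05,.057): print(S.proj([[.5004+h*.2225,-.1116+h*.975,z] for z in(.07,.093,.11)]).round(0).tolist())
g=cv2.cvtColor(S.im,cv2.COLOR_RGB2GRAY)
print(S.proj([[.4976,-.1143,z] for z in(.09,.107,.12,.134)]).round(1).tolist())
st=telemetry.state();print(st['eef_pos'],st['opening'],st['joints'],st['time'])
```

```text
[[253.0, 347.0], [252.0, 331.0], [251.0, 319.0]]
[[249.0, 349.0], [248.0, 334.0], [247.0, 322.0]]
[[245.0, 352.0], [244.0, 336.0], [243.0, 324.0]]
[[277.5, 317.4], [276.9, 305.8], [276.5, 296.9], [276.0, 287.0]]
[ 0.49656465 -0.11411469  0.10545982] -0.003631763804880774 [-0.43116291  0.08789088  0.63904158  1.92580764 -0.05754095  1.14626275
  1.57592579] 5.25
```

Run:
```python
from h import *
S=Cam('side'); a=cv2.imread('pics/side0.png')[:,:,::-1].astype(int); s1=cv2.imread('pics/s1.png')[:,:,::-1].astype(int)
for n,im in(('now',S.im.astype(int)),('open',s1)):
    d=(abs(im-a).sum(2)>60).astype(np.uint8); d=cv2.morphologyEx(d,cv2.MORPH_OPEN,np.ones((3,3)))
    print(n,[(x,int(np.nonzero(d[:350,x])[0].max(initial=0))) for x in range(225,325,5)])
```

```text
now [(225, 70), (230, 75), (235, 131), (240, 182), (245, 307), (250, 309), (255, 311), (260, 313), (265, 316), (270, 317), (275, 318), (280, 271), (285, 267), (290, 242), (295, 240), (300, 235), (305, 222), (310, 210), (315, 0), (320, 0)]
open [(225, 276), (230, 277), (235, 279), (240, 301), (245, 307), (250, 309), (255, 312), (260, 314), (265, 315), (270, 317), (275, 318), (280, 244), (285, 242), (290, 273), (295, 275), (300, 271), (305, 250), (310, 238), (315, 236), (320, 10)]
```

```bash
python3 -m handwheel '[1,0,0,0,0, 1,0,0,0,0, 1,0,0,0,0, 1,0,0,0.04,0, 1,0,0,0.08,0, 1,0,0,0.11,0, 1,0,0,0.127,0, 1,0,0,0.127,0]'
python3 - <<'E'
from h import *
T=Cam('side'); t=Cam('top'); cv2.imwrite('pics/s2.png',cv2.resize(T.im[200:360,200:360],(600,600))[:,:,::-1])
E
```

```text
time: 6.3
eef_pos: [0.4965, -0.1142, 0.0418]
eef_rot: [-0.352, -3.121, 0.0]
contact_force: [0.4, -0.0, 0.7]
opening: 0.998
grip_force: 0.0
```

View pics/s2.png

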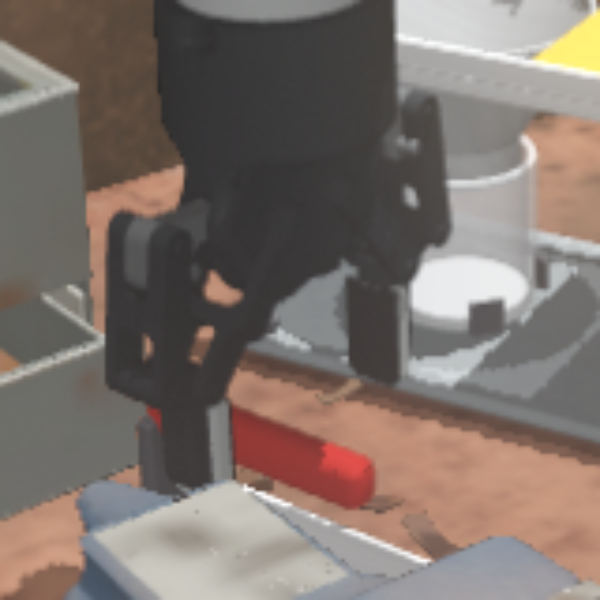

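```bash
python3 -m handwheel '[1,0,0,0.014,0, 1,0,0,0.028,0, 0,0,0,0.028,0, 0,0,0,0.028,0, 0,0,0,0.028,0, 0,0,0,0.028,0, 0,0,0,0.028,0, 0,0,0,0.028,0]'
```

```text
time: 7.4
eef_pos: [0.497, -0.114, 0.0283]
eef_rot: [0.352, 3.122, 0.0]
contact_force: [-0.9, 0.6, -0.4]
opening: 0.149
grip_force: 60.7
```

```bash
python3 -m handwheel '[0,0,0,-0.02,0, 0,0,0,-0.05,0, 0,0,0,-0.12,0, 0,0,0,-0.21,0, 0,0,0,-0.3,0, 0,0,0,-0.4,0, 0,0,0,-0.47,0, 0,0,0,-0.5,0]'
python3 - <<'E'
from h import *
S=Cam('side'); T=Cam('top'); np.set_printoptions(precision=4,suppress=True)
r=S.red((150,80,420,330)); c=S.big(r); print(cv2.minAreaRect(c.astype(np.float32)),len(c)); cv2.imwrite('pics/s3.png',S.im[:,:,::-1])
s=telemetry.state(); print(s['eef_pos'],s['opening'],s['grip_force'])
for dz in(.0,.0187,.03,.04,.05,.057): print(dz,S.proj(s['eef_pos']+[0,0,dz]))
to([.549,-.377-.0,.28],85)
E
```

```text
time: 8.4
eef_pos: [0.4976, -0.1148, 0.2811]
eef_rot: [0.353, 3.118, 0.001]
contact_force: [-0.0, -0.3, -2.8]
opening: 0.152
grip_force: 60.3
((239.2027130126953, 119.28378295898438), (28.112226486206055, 15.946702003479004), 9.462323188781738) 74
[ 0.4974 -0.1146  0.2797] 0.15589180952256387 60.33575892448425
0.0 [[270.9115 174.7442]]
0.0187 [[270.188  158.9756]]
0.03 [[269.7465 149.2901]]
0.04 [[269.3532 140.6197]]
0.05 [[268.9575 131.8558]]
0.057 [[268.679  125.6651]]
yaw 167.1 shift [-0.2177 -0.4886 -0.0005] turn 0.2281 rows>= 7.7
```

View pics/s3.png

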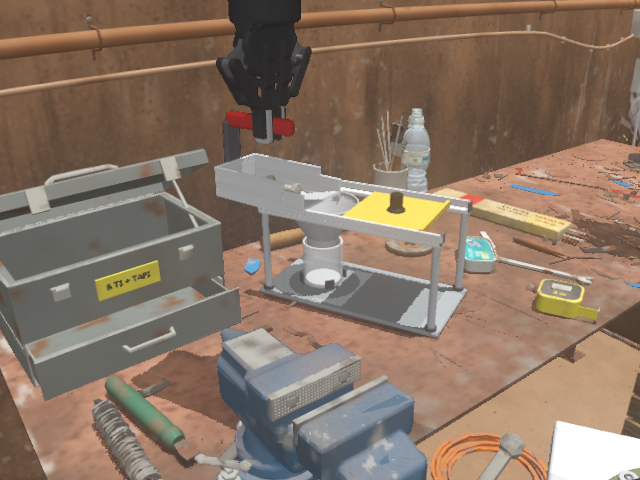

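Run:
```python
from h import *
from scipy.optimize import least_squares
np.set_printoptions(precision=4,suppress=True)
T=Cam('top'); im=cv2.imread('pics/top0.png'); g=cv2.GaussianBlur(cv2.cvtColor(im,cv2.COLOR_BGR2GRAY),(3,3),0).astype(float)
P=[]
for a in np.radians(np.r_[100:170:3,190:350:3]):   # rim brightest ridge at radius 33..46
    rr=np.arange(34,46,.25); xs=419+rr*np.cos(a); ys=198+rr*np.sin(a)
    if np.any(ys>232): continue
    v=cv2.remap(g.astype(np.float32),xs.astype(np.float32)[None],ys.astype(np.float32)[None],1)[0]; k=v.argmax()
    if v[k]>170: P.append((xs[k],ys[k]))
W=T.at(P,.149)[:,:2]; f=least_squares(lambda q:np.hypot(W[:,0]-q[0],W[:,1]-q[1])-q[2],[.55,-.377,.058],loss='soft_l1',f_scale=.001)
print(len(W),f.x,np.median(abs(f.fun)))
yx=np.array([.9960,-.0889]); u=np.array([-.0889,-.996]); print('guard-based',np.array([.4198,-.3652])+.135*yx)
F=f.x[:2]
to([*(F+.027*u),.2797],84.9)
```

```text
66 [ 0.5472 -0.3765  0.0585] 0.0003173049552196404
guard-based [ 0.5543 -0.3772]
yaw 167.11 shift [-0.2229 -0.5421 -0.0035] turn 0.2284 rows>= 7.7
```

```bash
python3 -m handwheel '[0,-0.01,-0.02,0,0.01, 0,-0.03,-0.06,0,0.025, 0,-0.045,-0.11,0,0.041, 0,-0.06,-0.16,0,0.057, 0,-0.08,-0.21,0,0.073, 0,-0.1,-0.26,0,0.09, 0,-0.12,-0.31,0,0.106, 0,-0.14,-0.35,0,0.12]'; python3 -c "
from h import *
to([.5472-.027*.0889,-.3765-.027*.996,.2797],84.9)"
```

```text
time: 9.55
eef_pos: [0.5253, -0.3027, 0.2773]
eef_rot: [-1.486, -2.766, 0.002]
contact_force: [0.5, -0.0, -3.6]
opening: 0.156
grip_force: 60.3
yaw 123.51 shift [-0.1895 -0.0788 -0.0048] turn 0.1072 rows>= 3.6
```

```bash
python3 -m handwheel '[0,-0.03,-0.012,0,0.017, 0,-0.07,-0.03,0,0.034, 0,-0.11,-0.046,0,0.05, 0,-0.15,-0.062,0,0.067, 0,-0.175,-0.074,0,0.084, 0,-0.19,-0.079,0,0.1, 0,-0.19,-0.079,0,0.107, 0,-0.19,-0.079,0,0.107]'
python3 - <<'E'
from h import *
T=Cam('top'); S=Cam('side')
cv2.imwrite('pics/m1.png',cv2.resize(np.hstack([T.im[100:340,300:500],S.im[60:300,200:480]]),None,fx=1.6,fy=1.6)[:,:,::-1])
to([.5472-.027*.0889,-.3765-.027*.996,.201],84.9)
E
```

```text
time: 10.55
eef_pos: [0.5457, -0.4021, 0.277]
eef_rot: [-2.31, -2.127, 0.002]
contact_force: [-0.4, -0.3, -2.0]
opening: 0.149
grip_force: 60.3
yaw 85.38 shift [-0.0037 -0.002   0.153 ] turn 0.0013 rows>= 1.2
```

View pics/m1.png

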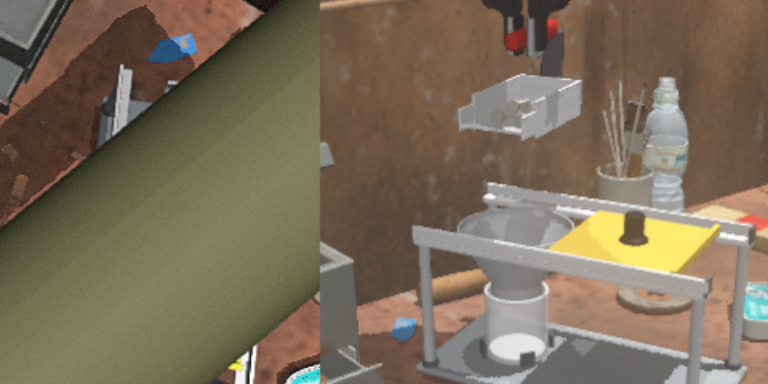

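```bash
cat >> h.py <<'E'
F=np.array([.5472,-.3765]); YX=np.array([.996,-.0889,0]); U=np.array([-.0889,-.996,0])
def plane(c,px,off=0.):
    r=c.rays(px); o=np.r_[F,0]; t=((o-c.C)@YX+off)/(r@YX); P=c.C+r*t[:,None]-o
    return np.c_[P@U,P[:,2]]
def look(tag=None):
    S=Cam('side'); m=S.red((180,20,470,330)); P=plane(S,np.argwhere(m)[:,::-1],-.007)
    (cx,cz),wh,_=cv2.minAreaRect(P.astype(np.float32)*1000); w=P-P.mean(0); v=np.linalg.svd(w,full_matrices=False)[2][0]; v=v*np.sign(v[0])
    s=telemetry.state(); g=s['eef_pos']-np.r_[F,0]
    print('t',round(s['time'],2),'bar c u,z',P.mean(0).round(4),'size',np.round(wh,0),'tilt',np.degrees(np.arctan2(v[1],v[0])).round(1),'G u,y,z',round(g@U,4),round(g@YX,4),round(g[2]+.057,4),'f',s['contact_force'].round(1),s['opening'].round(3))
    if tag: cv2.imwrite(f'pics/{tag}.png',S.im[:,:,::-1])
    return S
E
python3 -c "from h import *; look()"; python3 -m handwheel '[0,0,0,0.03,0, 0,-0.004,-0.002,0.07,0.001, 0,-0.004,-0.002,0.11,0.001, 0,-0.004,-0.002,0.14,0.001, 0,-0.004,-0.002,0.155,0.001, 0,-0.004,-0.002,0.165,0.001]'; python3 -c "from h import *; look()"
```

```text
time: 11.45
eef_pos: [0.5453, -0.4032, 0.1954]
eef_rot: [2.315, 2.123, -0.0]
contact_force: [-0.2, -0.5, -2.3]
opening: 0.154
grip_force: 60.3Traceback (most recent call last):
  File "<string>", line 1, in <module>
    from h import *; look()
                     ~~~~^^
  File "h.py", line 39, in look
    print('t',round(s['time'],2),'bar c u,z',P.mean(0).round(4),'size',np.round(wh,0),'tilt',np.degrees(np.arctan2(v[1],v[0])).round(1),'G u,y,z',round(g@U,4),round(g@YX,4),round(g[2]+.057,4),'f',s['contact_force'].round(1),s['opening'].round(3))
                                                                                                                                                                                                                                ^^^^^^^^^^^^^^^^^^
AttributeError: 'float' object has no attribute 'round'
Traceback (most recent call last):
  File "h.py", line 39, in look
    print('t',round(s['time'],2),'bar c u,z',P.mean(0).round(4),'size',np.round(wh,0),'tilt',np.degrees(np.arctan2(v[1],v[0])).round(1),'G u,y,z',round(g@U,4),round(g@YX,4),round(g[2]+.057,4),'f',s['contact_force'].round(1),s['opening'].round(3))
                                                                                                                                                                                                                                ^^^^^^^^^^^^^^^^^^
AttributeError: 'float' object has no attribute 'round'
```

```bash
sed -i "s/s\['opening'\].round(3)/round(s['opening'],3)/" h.py; python3 -c "from h import *; look()";  python3 -m handwheel '[0,0,0,0.009,0, 0,0.014,0,0.015,0, 0,0.028,0,0.023,0, 0,0.041,0,0.033,0, 0,0.054,0,0.043,0,0,0.054,0,0.043,0]'; python3 -c "from h import *; look()"
```

```text
t 11.55 bar c u,z [0.1196 0.2125] size [  48. 1043.] tilt -23.9 G u,y,z 0.0268 0.0003 0.2525 f [ 1.3  0.7 -2.6] 0.153
time: 12.3
eef_pos: [0.5484, -0.3821, 0.1809]
eef_rot: [2.308, 2.112, -0.002]
contact_force: [-2.5, -5.5, 23.1]
opening: 0.148
grip_force: 64.7
t 12.35 bar c u,z [0.1036 0.1931] size [  51. 1057.] tilt -22.3 G u,y,z 0.005 0.0018 0.2378 f [-0.9 -5.3 23.5] 0.148
```

```bash
sed -i "s/(180,20,470,330)/(220,40,370,195)/" h.py; python3 -c "from h import *; look()"
```

```text
t 12.4 bar c u,z [-0.0148  0.2421] size [105.  21.] tilt 3.7 G u,y,z 0.0048 0.0019 0.2378 f [-1.9 -5.6 23.7] 0.151
```

```bash
cat > bar.py <<'E'
from h import *
from scipy.optimize import least_squares
np.set_printoptions(precision=4,suppress=True)
def ends(c,im,roi):
    c.hsv=cv2.cvtColor(np.ascontiguousarray(im),cv2.COLOR_RGB2HSV); m=c.red(roi); m=cv2.morphologyEx(m,cv2.MORPH_OPEN,np.ones((2,2),np.uint8))
    p=np.argwhere(m)[:,::-1].astype(float); v=np.linalg.svd(p-p.mean(0),full_matrices=False)[2][0]; v*=np.sign(v[0])
    t=(p-p.mean(0))@v; n=np.array([-v[1],v[0]]); s=(p-p.mean(0))@n
    o=p.mean(0)+n*(s.max()+s.min())/2
    return o+v*t.min(),o+v*t.max(),s.max()-s.min()
def solve(c,a,b,h):   # a,b px of bar ends, h unit horizontal dir from a to b; centre & tilt
    def f(q):
        d=.048*(np.r_[h*np.cos(q[3]),np.sin(q[3])]); return (c.proj([q[:3]-d,q[:3]+d])-[a,b]).ravel()
    return lambda x0:least_squares(f,np.r_[x0,0])
E
python3 - <<'E'
from bar import *
c=Cam('side'); now=c.im.copy()
h1=np.array([-.975,.2225]) # back->front for pick (image left=back)
for n,roi,h,x0 in(('side0',(225,290,310,345),h1,[.51,-.117,.085]),('s3',(200,80,320,150),h1,[.51,-.117,.33]),(None,(220,40,370,195),-U[:2],[.545,-.39,.24])):
    im=now if n is None else cv2.imread(f'pics/{n}.png')[:,:,::-1]
    a,b,w=ends(c,im,roi); 
    if n is None: a,b=b,a   # image right = back
    r=solve(c,a,b,h)(x0); print(n,a,b,w,'centre',r.x[:3],'tilt',np.degrees(r.x[3]).round(1),'res',r.cost.round(2))
print(telemetry.state()['eef_pos'])
cv2.imwrite('pics/n1.png',cv2.resize(now[60:300,200:440],(600,600))[:,:,::-1])
E
```

```text
side0 [240.1863 307.0851] [299.665  330.2959] 13.609866195220702 centre [ 0.4968 -0.0904  0.1025] tilt 0.4 res 0.0
s3 [226.3729 117.6241] [294.6173 129.4326] 16.33252576063088 centre [ 0.4934 -0.0859  0.3461] tilt -0.3 res 0.0
None [341.9153 134.8795] [311.0232 156.6115] 10.784782426736314 centre [ 0.5117 -0.3155  0.2611] tilt -5.1 res 0.0
[ 0.5487 -0.3813  0.1808]
```

View pics/n1.png

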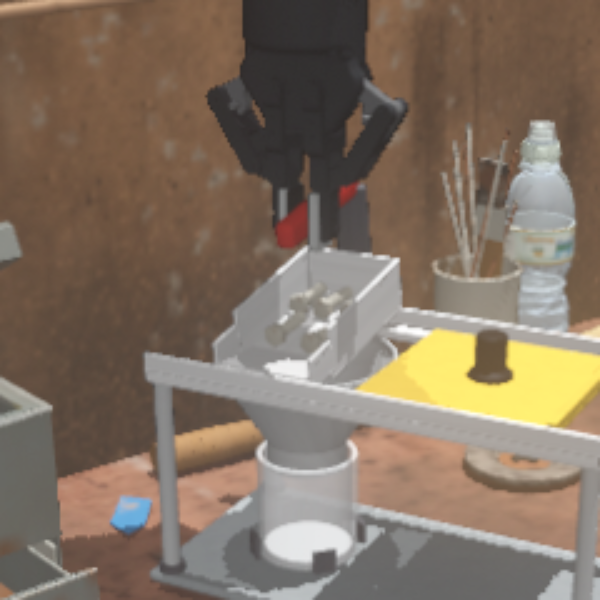

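Run:
```python
from h import *
np.set_printoptions(precision=0,suppress=True)
c=Cam('side'); o=np.r_[F,0]
def W(G,th,p,y=0):  # scoop pts (x,yy,z) mm -> world
    x,yy,z=p; r=np.radians(th); a,b=(x-5)/1e3,(z-85)/1e3
    u=G[0]+a*np.cos(r)-b*np.sin(r); zz=G[1]+a*np.sin(r)+b*np.cos(r)
    return o+U*u-YX*(yy/1e3-y)+[0,0,zz]   # scoop y: z x x ; x=U -> y = zxU = YX?? sign irrelevant by symmetry
pts=dict(lipL=(-63,35,10),lipR=(-63,-35,10),topFL=(-63,35,27),topFR=(-63,-35,27),botFR=(-63,-35,10),backL=(64,35,36),backR=(64,-35,36),backRbot=(64,-35,0),barF=(-28,0,85),barB=(68,0,85))
for th in(0,8,16,24):
  print(th,{k:((c.proj(W((.0048,.238),th,p))[0]-[200,60])*2.5).round(0).tolist() for k,p in pts.items()})
print('rim',((c.proj([o+U*.057*a+YX*.057*b+[0,0,.149] for a,b in((1,0),(-1,0),(0,1),(0,-1))])-[200,60])*2.5).tolist())
print('Lrail',((c.proj([o-U*.062+YX*b+[0,0,.163] for b in(.075,-.225)])-[200,60])*2.5).tolist(),'Rrail',((c.proj([o+U*.062+YX*b+[0,0,.163] for b in(.075,-.225)])-[200,60])*2.5).tolist())
```

```text
0 {'lipL': [306.0, 373.0], 'lipR': [207.0, 355.0], 'topFL': [306.0, 347.0], 'topFR': [206.0, 329.0], 'botFR': [207.0, 355.0], 'backL': [396.0, 274.0], 'backR': [303.0, 260.0], 'backRbot': [304.0, 310.0], 'barF': [281.0, 231.0], 'barB': [352.0, 194.0]}
8 {'lipL': [315.0, 381.0], 'lipR': [217.0, 362.0], 'topFL': [313.0, 356.0], 'topFR': [214.0, 338.0], 'botFR': [217.0, 362.0], 'backL': [401.0, 259.0], 'backR': [307.0, 246.0], 'backRbot': [311.0, 293.0], 'barF': [282.0, 238.0], 'barB': [351.0, 181.0]}
16 {'lipL': [324.0, 385.0], 'lipR': [227.0, 367.0], 'topFL': [321.0, 363.0], 'topFR': [222.0, 345.0], 'botFR': [227.0, 367.0], 'backL': [404.0, 243.0], 'backR': [311.0, 230.0], 'backRbot': [318.0, 275.0], 'barF': [283.0, 244.0], 'barB': [350.0, 169.0]}
24 {'lipL': [334.0, 386.0], 'lipR': [238.0, 368.0], 'topFL': [329.0, 366.0], 'topFR': [231.0, 349.0], 'botFR': [238.0, 368.0], 'backL': [406.0, 227.0], 'backR': [313.0, 215.0], 'backRbot': [323.0, 255.0], 'barF': [284.0, 251.0], 'barB': [348.0, 158.0]}
rim [[344.56504305570274, 326.29431922133915], [261.2531530259913, 381.9241875233897], [229.1997909687484, 339.3685199186625], [384.4447630783512, 367.00709535217277]]
Lrail [[154.0244278372873, 344.4737787198499], [612.883162188501, 429.3701594318762]] Rrail [[251.8916132641587, 289.2113743597213], [674.7246289246564, 357.686358924914]]
```

```bash
cat > tilt.py <<'E'
from h import *
# tilt from the red bar in the side view, given G from the arm: compares bar end pixels with prediction per angle
def run(tag=None):
    S=look(tag); s=telemetry.state(); g=s['eef_pos']-np.r_[F,0]; Gu,Gy,Gz=g@U,g@YX,g[2]+.057
    m=S.red((220,40,370,195)); p=np.argwhere(m)[:,::-1].astype(float); v=np.linalg.svd(p-p.mean(0),full_matrices=False)[2][0]
    ai=np.degrees(np.arctan2(-v[1]*np.sign(v[0]),abs(v[0])))
    best=[]
    for th in np.arange(-5,75,.5):
        r=np.radians(th); e=[np.r_[F,0]+YX*Gy+U*(Gu+a*np.cos(r))+[0,0,Gz+a*np.sin(r)] for a in(-.033,.063)]
        q=S.proj(e); d=q[1]-q[0]; best.append((abs(np.degrees(np.arctan2(-d[1],d[0]))-ai),th,q.mean(0)))
    b=min(best,key=lambda t:t[0]); th=np.radians(b[1])
    L=(Gu-.068*np.cos(th)+.072*np.sin(th),Gz-.068*np.sin(th)-.072*np.cos(th))
    print('TILT',b[1],'lip u,z',np.round(L,4),'bar px',p.mean(0).round(0),'pred',b[2].round(0),'n',len(p))
if __name__=='__main__': run()
E
python3 tilt.py; python3 -m handwheel '[0,0.01,0,-0.003,0, 0,0.02,0,-0.006,0, 0,0.03,0,-0.01,0, 0,0.03,0,-0.01,0]'; python3 tilt.py
```

```text
t 12.55 bar c u,z [-0.0144  0.2422] size [101.  20.] tilt 3.6 G u,y,z 0.0047 0.0019 0.2378 f [-2.2 -4.4 23.8] 0.156
TILT 5.5 lip u,z [-0.0561  0.1596] bar px [321. 148.] pred [326. 144.] n 172
time: 13.05
eef_pos: [0.5487, -0.3672, 0.182]
eef_rot: [2.311, 2.112, -0.006]
contact_force: [0.1, -11.2, 8.7]
opening: 0.151
grip_force: 62.6
t 13.1 bar c u,z [-0.0304  0.2421] size [102.  21.] tilt 5.1 G u,y,z -0.0093 0.0006 0.239 f [  1.5 -10.7   6.5] 0.148
TILT 8.0 lip u,z [-0.0666  0.1583] bar px [316. 151.] pred [322. 145.] n 176
```

```bash
python3 -m handwheel '[0,0.012,0,-0.004,0, 0,0.024,0,-0.008,0, 0,0.036,0,-0.012,0, 0,0.036,0,-0.012,0]'; python3 tilt.py
```

```text
time: 13.6
eef_pos: [0.5505, -0.3489, 0.1887]
eef_rot: [2.311, 2.113, -0.005]
contact_force: [-0.5, -9.9, 10.8]
opening: 0.151
grip_force: 64.1
t 13.65 bar c u,z [-0.0519  0.2481] size [94. 24.] tilt 21.9 G u,y,z -0.0278 0.0008 0.2457 f [-0.6 -8.6 11.3] 0.15
TILT 28.5 lip u,z [-0.0532  0.15  ] bar px [309. 150.] pred [316. 141.] n 160
```

```bash
python3 -m handwheel '[0,-0.015,0,-0.002,0, 0,-0.035,0,0,0, 0,-0.055,0,0.002,0, 0,-0.066,0,0.006,0, 0,-0.066,0,0.008,0]'; python3 tilt.py; python3 -m handwheel '[0,0.015,0,0,0, 0,0.03,0,0,0, 0,0.045,0,0,0, 0,0.06,0,0,0,0,0.06,0,0,0]'; python3 tilt.py
```

```text
time: 14.28
eef_pos: [0.5473, -0.3768, 0.181]
eef_rot: [-2.316, -2.122, 0.0]
contact_force: [0.2, 0.5, 5.5]
opening: 0.15
grip_force: 62.6
t 14.32 bar c u,z [-0.0155  0.2415] size [101.  21.] tilt 3.6 G u,y,z 0.0001 0.0001 0.2381 f [0.3 1.4 2.5] 0.152
TILT 5.5 lip u,z [-0.0607  0.1599] bar px [320. 149.] pred [325. 145.] n 160
time: 14.95
eef_pos: [0.5488, -0.3553, 0.1856]
eef_rot: [2.31, 2.109, -0.012]
contact_force: [-1.9, -11.5, 11.4]
opening: 0.153
grip_force: 64.2
t 15.0 bar c u,z [-0.046  0.244] size [90. 22.] tilt 12.2 G u,y,z -0.0212 -0.0003 0.2426 f [ -1.7 -12.1  11.8] 0.149
TILT 24.0 lip u,z [-0.054   0.1492] bar px [311. 152.] pred [319. 143.] n 140
```

```bash
python3 -m handwheel '[0,0.01,0,-0.014,0, 0,0.02,0,-0.028,0, 0,0.026,0,-0.04,0, 0,0.026,0,-0.04,0]'; python3 tilt.py; python3 -m handwheel '[0,0,0,-0.02,0, 0,-0.005,0,-0.05,0, 0,-0.03,0,-0.07,0, 0,-0.05,0,-0.08,0,0,-0.05,0,-0.08,0]'; python3 tilt.py
```

```text
time: 15.5
eef_pos: [0.5509, -0.334, 0.2016]
eef_rot: [2.315, 2.123, -0.002]
contact_force: [-1.3, -3.9, 1.6]
opening: 0.148
grip_force: 62.6
t 15.55 bar c u,z [-0.0648  0.2601] size [93. 24.] tilt 27.7 G u,y,z -0.0426 -0.0001 0.2585 f [-0.9 -2.8  2.1] 0.15
TILT 32.5 lip u,z [-0.0613  0.1613] bar px [304. 144.] pred [311. 135.] n 144
time: 16.18
eef_pos: [0.5482, -0.3603, 0.2416]
eef_rot: [2.318, 2.12, -0.001]
contact_force: [0.4, -0.3, -2.6]
opening: 0.148
grip_force: 62.1
t 16.23 bar c u,z [-0.037   0.2988] size [86. 23.] tilt 14.2 G u,y,z -0.0173 -0.0003 0.2981 f [-0.8  0.5 -2. ] 0.154
TILT 22.5 lip u,z [-0.0526  0.2055] bar px [313. 114.] pred [319. 107.] n 159
```

```bash
python3 tilt.py; python3 -m handwheel '[0,-0.02,0,0.01,0, 0,-0.046,0,0.03,0, 0,-0.046,0,0.055,0, 0,-0.046,0,0.08,0, 0,-0.046,0,0.105,0, 0,-0.046,0,0.105,0]'; python3 tilt.py
```

```text
t 16.27 bar c u,z [-0.0396  0.298 ] size [87. 23.] tilt 14.0 G u,y,z -0.0181 -0.0001 0.2977 f [ 0.4 -0.2 -2.8] 0.151
TILT 23.0 lip u,z [-0.0525  0.2049] bar px [312. 115.] pred [319. 107.] n 148
time: 17.02
eef_pos: [0.5468, -0.3801, 0.1871]
eef_rot: [-2.313, -2.123, 0.0]
contact_force: [-0.0, 0.4, -2.0]
opening: 0.158
grip_force: 62.1
t 17.07 bar c u,z [-0.0169  0.247 ] size [97. 24.] tilt 27.5 G u,y,z 0.0041 0.0003 0.2451 f [ 0.5  0.1 -1.8] 0.157
TILT 31.0 lip u,z [-0.0171  0.1484] bar px [320. 145.] pred [326. 136.] n 142
```

```bash
python3 -m handwheel '[0,0.0,0,0.012,0, 0,0.015,0,0.012,0, 0,0.03,0,0.012,0, 0,0.045,0,0.012,0,0,0.06,0,0.012,0,0,0.06,0,0.012,0]'; python3 tilt.py; python3 -m handwheel '[0,0.01,0,0,0, 0,0.02,0,0,0,0,0.03,0,0,0,0,0.03,0,0,0]'; python3 tilt.py
```

```text
time: 17.82
eef_pos: [0.5495, -0.3551, 0.185]
eef_rot: [2.312, 2.117, -0.005]
contact_force: [-0.7, -6.5, 1.8]
opening: 0.152
grip_force: 62.9
t 17.88 bar c u,z [-0.0388  0.2463] size [102.  24.] tilt 29.2 G u,y,z -0.0215 0.0004 0.2419 f [-0.4 -6.   2. ] 0.155
TILT 31.0 lip u,z [-0.0427  0.1452] bar px [313. 149.] pred [318. 142.] n 152
time: 18.38
eef_pos: [0.5509, -0.3413, 0.1863]
eef_rot: [2.311, 2.115, -0.005]
contact_force: [-1.4, -7.0, 6.6]
opening: 0.156
grip_force: 64.2
t 18.43 bar c u,z [-0.0447  0.2519] size [101.  22.] tilt 31.1 G u,y,z -0.0353 0.0005 0.2432 f [-1.4 -5.3  6.2] 0.149
TILT 32.0 lip u,z [-0.0548  0.1461] bar px [311. 147.] pred [314. 144.] n 145
```

```bash
cat > t2.py <<'E'
from h import *
def run():
    S=Cam('side'); s=telemetry.state(); g=s['eef_pos']-np.r_[F,0]; Gu,Gy,Gz=g@U,g@YX,g[2]+.057
    m=S.red((220,40,370,195)); n,lab,st,ce=cv2.connectedComponentsWithStats(m)
    print([(st[i].tolist(),ce[i].round(0).tolist()) for i in range(1,n) if st[i][4]>8])
    p=np.argwhere(m)[:,::-1].astype(float)
    for th in range(0,71,10):
        r=np.radians(th); P=lambda a,b:np.r_[F,0]+YX*Gy+U*(Gu+a*np.cos(r)-b*np.sin(r))+[0,0,Gz+a*np.sin(r)+b*np.cos(r)]
        q=S.proj([P(-.033,.009),P(-.033,-.009),P(.063,.009),P(.063,-.009),P(.059,-.049),P(-.068,-.072)]).round(0).astype(int)
        print(th,'barF t/b',q[0],q[1],'barB t/b',q[2],q[3],'back wall top',q[4],'lip',q[5])
    w=S.mask((0,0,110),(180,40,255),(265,90,400,215))
    return S
if __name__=='__main__':
    S=run(); x0,y0,x1,y1=270,100,370,215
    # coarse class map: r red, k dark, w white/grey light, . other
    h=S.hsv
    for y in range(y0,y1,4): print(y,''.join('r' if (h[y,x,0]<7 or h[y,x,0]>173) and h[y,x,1]>150 else 'k' if h[y,x,2]<75 else 'W' if h[y,x,1]<45 and h[y,x,2]>190 else 'w' if h[y,x,1]<45 else 'Y' if 22<h[y,x,0]<35 and h[y,x,1]>150 else '.' for x in range(x0,x1,2)))
E
python3 t2.py
```

```text
[([326, 114, 5, 10, 30], [328.0, 118.0]), ([302, 143, 9, 22, 110], [307.0, 154.0])]
0 barF t/b [299 150] [299 161] barB t/b [329 135] [329 146] back wall top [328 170] lip [288 209]
10 barF t/b [299 154] [300 165] barB t/b [328 128] [329 139] back wall top [330 163] lip [293 213]
20 barF t/b [299 158] [301 168] barB t/b [327 123] [329 132] back wall top [332 154] lip [298 215]
30 barF t/b [299 161] [302 170] barB t/b [325 118] [328 126] back wall top [333 146] lip [304 214]
40 barF t/b [300 165] [304 171] barB t/b [323 113] [326 121] back wall top [333 138] lip [309 212]
50 barF t/b [301 167] [306 172] barB t/b [320 110] [324 116] back wall top [333 130] lip [315 208]
60 barF t/b [302 170] [308 173] barB t/b [317 108] [322 112] back wall top [332 123] lip [320 203]
70 barF t/b [304 171] [309 172] barB t/b [313 107] [319 109] back wall top [330 116] lip [324 196]
100 kkkkkwwwkkkkkkkkkkkkkkkkkkkkkkkwwwwwww.w..........
104 kkkkwwkwk.kkkkkkkkkkkkkkkkkkkk..wwkkkwwww.........
108 ..kkkkkkkk..kkkkkkkkkkkkkkkkk...wkkkkkkk..........
112 ...kkkkkkkk.kkkkkkkkkkkkkkkk....kkkkkkk...........
116 .
[... 669 characters left out ...]
...........wwwwwwwwwwwwwwwwWwwwwww......
168 ...............wWwwwwwwwWWWWWwwwwWwwWwwwwww.......
172 ..............wWwwwwwwwwWWWWwwwWWWWWwwwwww........
176 .............wwwwwwwwwwwWWWwwwWWWWWwwwwww.........
180 ............wwwwwwWwwwwWWWwwwwWWWWwwwwww..........
184 ...........wwwwwwwwwwwwWWwwwwWWWWwwwwwwwwwwwwwWWWW
188 ............wwwwwwwwwwwWWwwwWWWWwwwwwwWWwwwwwwwwww
192 ...........wwwwwWWwwwwwwwwwWWwwwwwwwwwwwwwWWWWWWWW
196 ..........wwwwwWwwwwwWwwwwWwwwwwwwwwwwwwwww..wwww.
200 ........wwwwwwWwwwwwWWWWWwwwwWwwwwwwwwwwwwwwW.....
204 wwwwww..wwwwwwwwwwwWWWwwwwwWWwwwwwwwwwwwwww.......
208 wwwwwwwwwwwwwWWWwwwwwWWwwwWWwwwwwwwwwwwww.........
212 wwwwwwwwwwwwwwwwwwwwwwWWWWWwwwwwwwwwwW............
```

```bash
python3 -m handwheel '[0,0.012,0,0,0, 0,0.024,0,0,0,0,0.036,0,0,0,0,0.044,0,0,0,0,0.044,0,0,0]'; python3 t2.py | grep -v '^[0-9]* \.*[kwW]*$' | head -60
```

```text
time: 19.1
eef_pos: [0.5529, -0.319, 0.1856]
eef_rot: [2.312, 2.115, -0.004]
contact_force: [-1.2, -5.4, 4.2]
opening: 0.152
grip_force: 65.7
[([319, 112, 4, 15, 30], [321.0, 118.0]), ([296, 145, 7, 22, 96], [300.0, 158.0])]
0 barF t/b [291 154] [291 166] barB t/b [322 138] [323 150] back wall top [322 175] lip [280 215]
10 barF t/b [291 158] [292 169] barB t/b [322 132] [323 143] back wall top [324 167] lip [285 218]
20 barF t/b [291 162] [293 172] barB t/b [320 126] [322 136] back wall top [325 158] lip [291 220]
30 barF t/b [291 166] [295 174] barB t/b [318 121] [321 130] back wall top [326 150] lip [296 220]
40 barF t/b [292 169] [296 176] barB t/b [316 117] [320 124] back wall top [327 142] lip [302 217]
50 barF t/b [293 172] [298 177] barB t/b [313 114] [317 119] back wall top [326 134] lip [308 213]
60 barF t/b [295 174] [300 177] barB t/b [310 112] [315 115] back wall top [325 126] lip [313 208]
70 barF t/b [296 176] [302 177] barB t/b [306 111] [312 113] back wall top [323 119] lip [318 201]
100 wwwkkkkkkkkkkkkkkkkkkkkkkkkkkwww..................
104 kwwwkkkkkkkkkkkkkkkkkkkkk
[... 645 characters left out ...]
kwwkkrrwwwkkkwwwwwwwwwwwwwWwwwww........
156 ..........kwwkrrrwwwkkkwwwwwwwwwwwwWwwwwww........
160 ..........kww.rrrwwwkkkwwwwwwwwwwwwWwwwww.........
164 ...........wwrrrrwwwwwwwwwwwwwwwwwWwwwww..........
168 .............w....wwWWwwwWwwwwwwwWwwwwww..........
172 ............wWwwwwwWWwwwWwwwWWWWWWwwwww...........
176 ............WwwwwwwwwwwWwwwWWWWWWwwwww............
180 ...........WwwwwwwwwwwWWwwWWWWWWwwwwwWWw..........
196 ..........wwwwwwwwwwWWwwwWWWwwwwwwwwwwwwwww..wwww.
200 ........WwwwwWwwwwwWwwwwWWWwwWwwwwwWWWWwwwwwW.....
204 wwwwww..WwwwwWWwwwwWWwwWwwwwwWwwwwWWwwwwwww.......
208 wwwwwwwwwwwwwwwwwwwwwwWwwwwWWwwwwwwwwwwww.........
212 wwwwwwwwwwwwwwwwwwwwwwwwwWWwwwwwwwwwWW............
```

```bash
cat > jar.py <<'E'
from h import *
S=Cam('side'); a=cv2.imread('pics/side0.png')[:,:,::-1].astype(int); d=abs(S.im.astype(int)-a).sum(2)
print('t',telemetry.state()['time'],'jar diff px',int((d[235:292,303:344]>40).sum()),'f',np.mean([telemetry.state()['contact_force'] for _ in range(5)],0).round(2))
g=cv2.cvtColor(S.im,cv2.COLOR_RGB2GRAY)
for y in range(256,296,3): print(y,' '.join('%3d'%g[y,x] for x in range(302,346,2)),'|',''.join('#' if d[y,x]>40 else '.' for x in range(302,346,2)))
E
python3 jar.py | head -1; python3 -m handwheel '[0,-0.01,0,-0.003,0, 0,-0.025,0,-0.006,0,0,-0.04,0,-0.01,0,0,-0.055,0,-0.01,0,0,-0.07,0,-0.01,0,0,-0.08,0,-0.01,0,0,-0.08,0,-0.01,0]'; python3 jar.py
```

```text
t 19.2 jar diff px 1 f [-1.95 -5.82  4.27]
time: 20.08
eef_pos: [0.5491, -0.3549, 0.1877]
eef_rot: [-2.316, -2.122, 0.0]
contact_force: [0.7, 0.0, -1.0]
opening: 0.153
grip_force: 64.7
t 20.125 jar diff px 224 f [ 1.08  0.1  -1.44]
256 135 137 155 162 166 168 179 180 165 163 163 166 166 168 169 169 167 163 157 155 159 147 | ......................
259 133 140 158 164 167 171 171 172 168 162 163 162 167 165 167 172 169 163 157 154 158 145 | ......................
262 133 138 158 165 169 171 168 162 163 161 162 164 162 166 165 166 165 163 160 159 174 179 | ##...................#
265 134 139 158 165 169 170 154 158 160 163 164 166 162 166 164 166 163 158 152 146 156 145 | ......#...............
268 133 134 157 162 167 167 153 160 161 162 161 160 167 166 165 166 168 165 157 154 133 124 | ......#..#####........
271 105 131 155 163 204 225 208 156 159 160 160 162 164 166 167 194 227 202 158 157 129  82 | ......##########......
274  79 130 182 226 227 184 156 161 161 205 226 229 176 166 165 195 231 230 228 177 130  82 | .....#####..####......
277  82 109 206 226 227 208 155 159 159 195 229 197 162 164 165 180 230 230 230 205 164 162 | .....#####.#####......
280  80 111 142 209 227 227 228 224 229 229 229 221 145 121 107 100 171 230 201 152 173 134 | ............####......
283  89  98 139 141 148 181 202 229 229 229 229 217  87  85  86  86 123 156 153 177 103 103 | ......................
286 104 103 104 104 117 129 145 151 153 154 154 145  86  84  85  86 109 108 116 105 104 105 | ......................
289 104 104 104 103 105 105 105 105 105 105 104 103  91  93 100 100 163 104 104 103 103 103 | ......................
292 103 104 104 104 104 104 105 105 105 105 104 104 128 177 188 134 104 104 104 104 104 103 | ......................
295 104 104 127 104 163 128 173 174 174 189 188 188 188 177 105 104 104 104 104 103 104 103 | #.....................
```

```bash
python3 - <<'E'
from h import *
S=Cam('side'); g=cv2.cvtColor(S.im,cv2.COLOR_RGB2GRAY)
for y in range(128,222,3): print(y,' '.join('%3d'%g[y,x] for x in range(280,372,3)))
f=np.array([telemetry.state()['contact_force'] for _ in range(3)]);print(f.mean(0))
s=telemetry.state()['eef_pos'];print(s,(s-np.r_[F,0])@U)
E
python3 t2.py | head -9
```

```text
128  98  98 112 107  53  50  54  55  55  51  53  64  57  58  57  59  58  59  60  55  87 118 175 169 148 104 102  98  99  95  88
131  98 103 105 114  98 105  65  56  56  54  53  93  58  57  59  59  60  59  59 103 129 129 129 128 127 129 212  98 100  95  90
134  99 112 107 103  95  96  94  55  58  60  52  52  70  59  58  60  65 107 128 128 128 129 128 128 127 176 161 123 100  96  87
137  97 103 101  98  98  97  96  52 133  53  52  59 105 103  61  57  97 149 138 130 127 127 128 128 128 230 166 161 100  99  88
140  97  99  99  99  96  97  95  51 133  55  54  76 119 115  62  60 107 164 164 166 163 164 161 161 153 221 166 163 135  99  91
143  95 101 103  98  96  98  92  51 128  57  57  82 106 115  63  61 108 163 164 165 163 166 163 164 194 166 164 166 125  99  91
146  95  99 100  99  98  92  96  86 120  58  68  85 107 117  64  62 109 164 165 164 163 163 164 164 234 167 164 166 101 101  92
149  97 101  97  94  99  93  96  85 120  65  80  86 107 121  66  64 108 164 167 164 165 161 163 162 211 167 165 156 105 103  96
152 109 111  97  93  98  91  94  83 114  76  85  88 107 122  68  66 105 164 
[... 3266 characters left out ...]
93 205]
10 barF t/b [303 151] [304 162] barB t/b [332 126] [333 136] back wall top [334 160] lip [298 209]
20 barF t/b [303 155] [305 164] barB t/b [331 120] [333 130] back wall top [336 152] lip [303 211]
30 barF t/b [303 158] [307 167] barB t/b [329 115] [332 124] back wall top [336 144] lip [308 211]
40 barF t/b [304 161] [308 168] barB t/b [327 111] [330 118] back wall top [337 135] lip [313 209]
50 barF t/b [305 164] [310 169] barB t/b [324 108] [328 113] back wall top [336 128] lip [318 205]
60 barF t/b [307 166] [312 169] barB t/b [321 106] [326 110] back wall top [335 120] lip [323 200]
70 barF t/b [308 168] [314 169] barB t/b [318 105] [323 107] back wall top [334 113] lip [328 193]
```

```bash
python3 -m handwheel '[0,0,0,-0.04,0, 0,0,0,-0.08,0,0,-0.03,0,-0.08,0,0,-0.06,0,-0.08,0,0,-0.09,0,-0.08,0,0,-0.12,0,-0.08,0,0,-0.12,0,-0.08,0]'; python3 t2.py | head -9; python3 -m handwheel '[0,-0.008,0,0.025,0, 0,-0.016,0,0.046,0,0,-0.026,0,0.054,0,0,-0.036,0,0.062,0,0,-0.05,0,0.07,0,0,-0.05,0,0.07,0]';python3 t2.py | head -9
```

```text
time: 21.1
eef_pos: [0.5427, -0.4163, 0.2272]
eef_rot: [-2.319, -2.119, 0.002]
contact_force: [0.3, -0.4, -0.8]
opening: 0.15
grip_force: 64.7
[([349, 76, 3, 11, 12], [350.0, 81.0]), ([327, 104, 7, 20, 80], [331.0, 116.0])]
0 barF t/b [323 112] [323 123] barB t/b [350 101] [350 111] back wall top [349 135] lip [313 169]
10 barF t/b [323 116] [324 127] barB t/b [349  94] [350 105] back wall top [351 128] lip [317 173]
20 barF t/b [323 120] [325 130] barB t/b [348  89] [350  98] back wall top [352 120] lip [322 175]
30 barF t/b [323 123] [326 132] barB t/b [347  84] [349  92] back wall top [353 112] lip [326 175]
40 barF t/b [324 127] [327 134] barB t/b [345  79] [348  87] back wall top [354 104] lip [331 174]
50 barF t/b [325 129] [329 135] barB t/b [342  76] [346  82] back wall top [353  96] lip [336 171]
60 barF t/b [326 132] [330 135] barB t/b [339  74] [344  78] back wall top [352  89] lip [341 166]
70 barF t/b [327 133] [332 135] barB t/b [336  72] [341  75] back wall top [351  82] lip [345 160]
time: 21.9
eef_pos: [0.544, -0.4386, 0.1983]
eef_rot: [2.311, 2.122, 0.008]
contact_f
[... 227 characters left out ...]
19 182]
10 barF t/b [328 131] [329 141] barB t/b [354 109] [355 119] back wall top [355 141] lip [323 186]
20 barF t/b [328 134] [330 144] barB t/b [353 103] [354 113] back wall top [357 134] lip [327 188]
30 barF t/b [329 138] [331 146] barB t/b [351  99] [354 107] back wall top [357 126] lip [332 188]
40 barF t/b [329 141] [332 148] barB t/b [349  95] [352 102] back wall top [358 118] lip [336 186]
50 barF t/b [330 144] [334 149] barB t/b [347  91] [351  97] back wall top [358 111] lip [341 183]
60 barF t/b [331 146] [336 149] barB t/b [344  89] [349  93] back wall top [357 104] lip [345 178]
70 barF t/b [332 148] [337 149] barB t/b [341  88] [346  91] back wall top [355  97] lip [349 172]
```

```bash
python3 -m handwheel '[0,-0.01,0,0.01,0,0,-0.02,0,0.02,0,0,-0.02,0,0.02,0]'; python3 t2.py | head -5;  python3 -m handwheel '[0,0,0,-0.06,0,0,0,0,-0.12,0,0,0,0,-0.16,0,0,0,0,-0.16,0]'; python3 t2.py | head -6; python3 jar.py|head -1
python3 -c "
from h import *
to([.50,-.16,.28],167.2)"
```

```text
time: 22.32
eef_pos: [0.5441, -0.4535, 0.1946]
eef_rot: [2.303, 2.113, 0.005]
contact_force: [-2.1, 3.2, 36.0]
opening: 0.151
grip_force: 78.7
[([356, 96, 5, 9, 27], [358.0, 100.0]), ([334, 116, 10, 19, 75], [339.0, 127.0])]
0 barF t/b [332 127] [332 138] barB t/b [357 115] [357 125] back wall top [356 148] lip [322 181]
10 barF t/b [332 131] [333 141] barB t/b [357 109] [357 119] back wall top [358 141] lip [326 185]
20 barF t/b [332 135] [333 144] barB t/b [356 104] [357 113] back wall top [359 134] lip [331 187]
30 barF t/b [332 138] [335 146] barB t/b [354  99] [356 107] back wall top [360 126] lip [335 187]
time: 22.88
eef_pos: [0.5415, -0.4499, 0.264]
eef_rot: [2.314, 2.122, 0.0]
contact_force: [-0.1, -0.5, -1.8]
opening: 0.15
grip_force: 73.2
[([357, 55, 5, 6, 18], [359.0, 57.0]), ([334, 76, 9, 19, 98], [339.0, 87.0])]
0 barF t/b [333  85] [333  97] barB t/b [359  76] [358  87] back wall top [357 111] lip [322 141]
10 barF t/b [332  89] [333 100] barB t/b [358  70] [359  80] back wall top [359 103] lip [327 146]
20 barF t/b [332  93] [334 103] barB t/b [357  64] [358  74] back wall top [361  96] lip [331 148]
30 barF t/b [333  97] [335 105] barB t/b [355  59] [358  68] back wall top [362  88] lip [336 149]
40 barF t/b [333 100] [336 107] barB t/b [353  54] [356  62] back wall top [362  80] lip [340 148]
t 22.975 jar diff px 271 f [-0.62  0.3  -1.94]
yaw 85.04 shift [ 0.5684 -0.1316 -0.0364] turn -0.2282 rows>= 7.7
```

```bash
python3 -m handwheel '[0,0.03,-0.005,-0.03,-0.01, 0,0.09,-0.02,-0.036,-0.03, 0,0.16,-0.035,-0.036,-0.055, 0,0.23,-0.05,-0.036,-0.08, 0,0.3,-0.065,-0.036,-0.105, 0,0.37,-0.08,-0.036,-0.13, 0,0.44,-0.1,-0.036,-0.155, 0,0.5,-0.115,-0.036,-0.18]'; python3 -c "
from h import *
to([.497,-.115,.27],167.2)"
```

```text
time: 23.98
eef_pos: [0.5049, -0.1925, 0.2809]
eef_rot: [-0.803, -3.037, -0.002]
contact_force: [1.3, 0.2, -0.1]
opening: 0.152
grip_force: 73.1
yaw 150.39 shift [0.0903 0.127  0.022 ] turn -0.0467 rows>= 1.6
```

```bash
python3 -m handwheel '[0,0.03,0.04,0,-0.016, 0,0.06,0.085,0.01,-0.032, 0,0.09,0.127,0.02,-0.047, 0,0.09,0.127,0.08,-0.047, 0,0.09,0.127,0.16,-0.047, 0,0.09,0.127,0.24,-0.047, 0,0.09,0.127,0.27,-0.047, 0,0.09,0.127,0.27,-0.047]'
cat > t3.py <<'E'
from bar import *
S=Cam('side'); s=telemetry.state(); R=Rn.from_rotvec(s['eef_rot']).as_matrix(); d=-R[:2,0]/np.linalg.norm(R[:2,0])  # tailward
a,b,w=ends(S,S.im,(180,80,330,345)); print('bar px',a.round(0),b.round(0),w.round(0),'eef',s['eef_pos'],'f',s['contact_force'].round(1))
# assume bar axis lies in vertical plane through the tool axis: intersect rays
n=np.r_[-d[1],d[0],0]; P=[]
for px in(a,b):
    r=S.rays([px])[0]; P.append(S.C+r*((s['eef_pos']-S.C)@n/(r@n)))
P=np.array(P); v=P[0]-P[1]; print('tail end',P[0],'front end',P[1],'len',np.linalg.norm(v),'tilt',np.degrees(np.arctan2(v[2],v[:2]@d)).round(1),'grip from front',((s['eef_pos']-P[1])[:2]@d).round(4))
E
python3 t3.py
```

```text
time: 24.98
eef_pos: [0.498, -0.1172, 0.1452]
eef_rot: [-0.36, -3.119, 0.001]
contact_force: [1.0, -0.1, 0.5]
opening: 0.153
grip_force: 73.1
bar px [287. 237.] [291. 241.] 4.0 eef [ 0.499  -0.1175  0.1465] f [ 0.1 -0.2 -1.2]
tail end [ 0.4792 -0.1128  0.2052] front end [ 0.4735 -0.1115  0.2016] len 0.006942142079190402 tilt 31.6 grip from front 0.0263
```

Run:
```python
from h import *
S=Cam('side'); h=S.hsv; s=telemetry.state()['eef_pos']
print(S.proj([s,s+[0,0,.057],s+[.06,-.013,.067],s+[-.03,.007,.067]]).round(0).tolist())
for y in range(190,330,4): print(y,''.join('R' if (h[y,x,0]<6 or h[y,x,0]>174) and h[y,x,1]>170 and h[y,x,2]>60 else 'k' if h[y,x,2]<75 else 'W' if h[y,x,1]<45 and h[y,x,2]>180 else 'w' if h[y,x,1]<45 else '.' for x in range(190,350,2)))
```

```text
[[275.0, 276.0], [273.0, 234.0], [235.0, 216.0], [293.0, 232.0]]
190 ..................kkwwwwkkkkkkkkkkkkkkkkkkkkkkkkkkkkkwwkkkwWWwwwwwwWwwwwWWWWWWWW
194 ...................kkwwkkkkkkkkwkkkkkkkkkkkkkkkkkkkkwwkkkwwWWWWWWWWWWWWWwwwwwwww
198 ....................kkkkkkkkkkkkkkkkkkkkkkkkkkkkkkkwwwkkwWWWWWWWWWWWWWWwwwwWWWWw
202 ..................kwwkkkkkkkkkkkkkkkkkkkkkkkkkkkkkkkwkwkWWWWWWWWWWWWWWWWWwWWWWWW
206 Ww................wwkkkkkkkkkkkkkkkkkwkkkkkkkkkkkkkkkkkWWWWWWWWWWWWWWWWWWWWWWWWW
210 wwwww............wwkkkkkkkkkkkkkkkkkkwwkkkkkkkkkkkkwwwwwWWWWWWWWWWWWWWWWWWWWWWW.
214 wwwwwwwww.......wwwkkkk...kkkkkkkkkkkkkkkkkkkkkkkkkwwwwwwwwwwwwwwwWWWWWWWWWWw...
218 wWwwwwwwwwww...kwwkkkkk....kkkkkkkkkkkkkkkkkkkkwwwwwwwwwwwwwwwwwwwwwwwwwwwwwwWWW
222 wwWwwwww.wwwwwwwwkkkkk.WWWwwwWwkkkkkkkkkkkkkkkkwww...wwwwwwwwwwwwwwwwwwwwwwwwwww
226 wwwWwwwwwWwwwwwwwkwwwwwwwwwwwwwWW.wkkkkkwwww.kkkww.....wwwwwwwwwwwwwwwwwwwwwwwww
230 wwWwwwwwwwwwwwwWwwwwwwwwwwwwwwwwwWwkkkkkwwww...www......wwwwwwwwwwwwwwwwwwwww..w
234 wwwwwwwwwwwwwwwwwwwwwwwwwwwwwwwwwwwkkkkkwwww..............wwwwwwwwwwwwwwwww.....
238 wwwwwwwwwwW
[... 1239 characters left out ...]
wwwwwwWWWWwwwwwwwwww
298 www....wwwwwwwwwwwwwwwwww..wwwwwwwwwwwwwwwwwWWWWWWWWWWWWwwWWWWWWWWWWwwwwwwwwwwww
302 wwwwWwwwwwwwwwwwwwwwwwwww....wwwwwwwwwwwwwwwWWWWWWWWWwwwwwwwwwwwwWwwwwwwwwwwwwww
306 wwwwwwwwwwwwwwwwwwwwwwwww......wwwwwwwwwwwwwWWWWWW............wwwwwwwwwwwwwwwwww
310 wwwwwwwwwwwwwwwwwwwwwwwwww.........wwwwwwwwwwww.......................wwwwwwwwww
314 wwwwwwwwwwwwwwwwwwwwwwwwww...........wwwwwww..................................ww
318 wwwwwwwwwwwwwwwwwwwwwwwwww.............www......................................
322 wwwwwwwwwwwwwwwwwwwwwwwwww......................................................
326 wwwwwwwwwwwwwwwwwwwww...........................................................
```

```bash
python3 -m handwheel '[0,0,0,0.06,0, 0,0,0,0.12,0, 0,0,0,0.165,0, 0,0,0,0.18,0, 0,0,0,0.19,0, 0,0,0,0.2,0, 0,0,0,0.2,0]'; python3 -m handwheel '[0,0,0,0.01,0, 0,0,0,0.02,0]'
```

```text
time: 25.95
eef_pos: [0.4988, -0.1175, 0.046]
eef_rot: [0.362, 3.12, 0.0]
contact_force: [-0.3, 0.0, -1.3]
opening: 0.152
grip_force: 73.1
time: 26.2
eef_pos: [0.5013, -0.1181, 0.0383]
eef_rot: [0.361, 3.116, 0.001]
contact_force: [-2.2, 0.1, 29.3]
opening: 0.152
grip_force: 77.4
```

```bash
python3 -m handwheel '[0,0,0,-0.03,0, 0,0.03,0,-0.03,0, 0,0.06,0,-0.03,0, 0,0.06,0,-0.008,0, 0,0.06,0,0,0]'; python3 -m handwheel '[0,-0.015,0,0.002,0, 0,-0.03,0,0.006,0, 0,-0.046,0,0.012,0,0,-0.046,0,0.012,0]'
```

```text
time: 26.82
eef_pos: [0.4722, -0.1109, 0.0379]
eef_rot: [0.361, 3.116, 0.001]
contact_force: [-0.9, 0.5, 24.9]
opening: 0.151
grip_force: 76.9
time: 27.32
eef_pos: [0.4936, -0.1161, 0.0305]
eef_rot: [0.362, 3.119, -0.0]
contact_force: [-1.1, 0.2, 8.1]
opening: 0.155
grip_force: 74.0
```

```bash
python3 -m handwheel '[0,-0.014,0,0.007,0, 0,-0.028,0,0.015,0, 0,-0.04,0,0.022,0,0,-0.04,0,0.024,0,0,-0.04,0,0.028,0]'; python3 t3.py
```

```text
time: 27.95
eef_pos: [0.5145, -0.1207, 0.0218]
eef_rot: [0.361, 3.117, 0.005]
contact_force: [-17.7, 4.2, 58.5]
opening: 0.152
grip_force: 83.9
bar px [227. 303.] [285. 322.] 13.0 eef [ 0.5146 -0.1207  0.0218] f [-15.4   4.1  46.8]
tail end [ 0.5872 -0.1378  0.0793] front end [ 0.4867 -0.1142  0.0854] len 0.10337692606213666 tilt -3.4 grip from front 0.0286
```

```bash
python3 -m handwheel '[0,0,0,-0.008,0, 0,0,0,-0.012,0, 0.4,0,0,-0.012,0, 1,0,0,-0.012,0, 1,0,0,-0.012,0, 1,0,0,-0.012,0,1,0,0,-0.012,0]'; python3 -m handwheel '[1,0,0,-0.04,0, 1,0,0,-0.1,0, 1,0,0,-0.2,0, 1,0,0,-0.3,0, 1,0,0,-0.4,0, 1,0,0,-0.48,0]'; python3 t3.py; python3 jar.py
```

```text
time: 28.88
eef_pos: [0.5111, -0.1204, 0.0216]
eef_rot: [-0.362, -3.121, -0.0]
contact_force: [-0.7, 0.4, 0.5]
opening: 1.001
grip_force: 0.0
time: 29.62
eef_pos: [0.5114, -0.1206, 0.2641]
eef_rot: [0.362, 3.119, 0.001]
contact_force: [0.6, -0.1, 0.8]
opening: 1.0
grip_force: 0.0
bar px [229. 299.] [286. 323.] 14.0 eef [ 0.5139 -0.1211  0.2691] f [ 1.5 -1.1  4.1]
tail end [ 0.5827 -0.1373  0.0855] front end [ 0.4856 -0.1144  0.085 ] len 0.09980832385924356 tilt 0.3 grip from front 0.0291
t 29.725 jar diff px 245 f [-0.07 -0.83 -0.31]
256 137 139 156 163 167 171 181 180 172 183 191 176 184 192 185 170 168 164 158 156 161 149 | ..........#..##.......
259 134 141 159 165 168 172 172 174 165 189 194 177 179 193 187 175 171 165 159 155 160 147 | ..........#..##.......
262 201 163 167 173 177 175 171 173 171 166 170 167 170 173 167 169 172 169 162 163 184 200 | ......................
265 135 140 160 167 170 172 168 179 184 170 173 166 164 168 167 168 166 161 153 147 158 146 | ........#.............
268 135 135 158 164 168 170 168 167 162 162 176 191 173 168 167 169 171 166 159 155 135 127 
[... 377 characters left out ...]
80  83 120 144 211 228 228 229 225 230 230 230 221 146 124 108 101 173 231 203 153 175 136 | ............####......
283  91 100 140 143 149 182 204 230 230 230 230 218  89  87  88  88 125 158 155 178 105 105 | ......................
286 106 106 106 106 119 131 146 153 154 156 155 146  88  87  87  87 111 111 118 106 106 106 | ......................
289 106 106 106 106 106 106 107 107 107 106 106 105  93  96 101 103 164 106 106 105 104 105 | ......................
292 106 106 106 107 107 106 106 106 106 106 105 106 130 178 190 136 106 107 106 106 105 105 | ......................
295 125 106 129 106 164 130 174 176 175 189 189 189 190 178 107 106 106 105 105 105 105 105 | ......................
```

Run:
```python
from h import *
T=Cam('top'); a=cv2.imread('pics/top0.png')[:,:,::-1].astype(int); d=(abs(T.im.astype(int)-a).sum(2)>60).astype(np.uint8)
d[:,:300]=0; n,l,st,ce=cv2.connectedComponentsWithStats(d); print([(st[i].tolist()) for i in range(1,n) if st[i][4]>6])
g=cv2.cvtColor(T.im,cv2.COLOR_RGB2GRAY); g0=cv2.imread('pics/top0.png',0)
for y in range(184,226,2): print(y,' '.join('%3d'%g[y,x] for x in range(392,434,2)),'|',''.join('#' if d[y,x] else '.' for x in range(392,434,2)))
S=Cam('side'); b=cv2.imread('pics/side0.png')[:,:,::-1].astype(int); e=(abs(S.im.astype(int)-b).sum(2)>60).astype(np.uint8); e[:,:225]=0; e[:205,220:330]=0
n,l,st,ce=cv2.connectedComponentsWithStats(e); print('side',[(st[i].tolist()) for i in range(1,n) if st[i][4]>6])
# scoop tray interior in top view
for y in range(190,284,4): print(y,' '.join('%3d'%g[y,x] for x in range(220,284,3)))
```

```text
[[395, 195, 26, 23, 258], [415, 330, 5, 5, 7]]
184 152 155 160 155 155 157 156 156 165 165 159 160 165 158 154 155 157 155 147 153 146 | .....................
186 157 158 155 160 156 157 156 157 165 172 162 160 155 160 157 157 151 148 152 150 146 | .....................
188 152 157 155 156 160 158 166 126 111  89  90 115 109 171 153 155 148 146 150 150 147 | .....................
190 155 158 155 155 161 163  69  84  89  83  81  68  73  68 117 157 146 150 151 148 148 | .....................
192 155 152 157 152 131 134 139 153 100  82  84  88  85  60  64 103 154 149 145 142 146 | .....................
194 154 157 155 164 197 201 203 197 212 183  70  83  85  66  62  47 115 145 143 142 138 | ......#..............
196 152 157 152 139 199 199 194 197 199 204 212 145  82  71  67  54  47 153 142 137 142 | .........##..........
198 148 150 149 202 212 180 206 207 151 143  87 136  75  70  69  62  50 111 142 135 138 | ...##.#######........
200 151 147 163 113 102 124 136 128 175 193  62  83 255 118  81  67  53  52 140 133 135 | ...#####..####.......
202 151 146 134 112 134 181 191 106 107 119 1
[... 2909 characters left out ...]
 225 222 221 222 224 222 238 240 195  98 102 101 103 101
258  45  35  36  84  77  85 155 244 231 223 221 227 231 233 234 192  86  86 100  98  99  93
262  38  39  38  83  75  79  79  75  74  70  83 143 238 241 239 226  86  98  99  97  91  98
266  39  37  56  74  76  78  82  79  78  80  80  75  76  90  80  86  91  98  92  90 101  96
270  36  37  72  73  80  81  80  77  80  76  77  79  85  83  80  85  91  98  98  94 102 109
274  36  24  78  76  73  77  76  81  66  78  79  76  87  83  87  87  97  97 100  98  95 100
278  38  53  83  80  78  80  79  76  72  75  78  89  97  90  94  91  95 103  94  97  92 103
282 125  82  82  83  82  80  83  76  74  79  77  95  96  92  93  94  97  97  96  99  91  87
```

Run:
```python
from h import *
to([*(F-.166*YX[:2]),.265],174.9)
```

```text
yaw 166.77 shift [ 0.1418 -0.529  -0.0062] turn -0.0226 rows>= 4.4
```

```bash
python3 -m handwheel '[0,0.01,-0.05,0,-0.003, 0,0.035,-0.14,0,-0.007, 0,0.06,-0.23,0,-0.011, 0,0.085,-0.32,0,-0.015, 0,0.11,-0.41,0,-0.019, 0,0.13,-0.48,0,-0.0226, 0,0.142,-0.529,0,-0.0226,0,0.142,-0.529,0,-0.0226]'
python3 - <<'E'
from h import *
to([*(F-.166*YX[:2]),.129],174.9)
T=Cam('top'); y=T.big(T.mask((25,150,100),(35,255,255),(350,150,480,340))); print('guard',rect(T.at(y,.156)[:,:2])[:2])
g=cv2.cvtColor(T.im,cv2.COLOR_RGB2GRAY)
for y in range(186,280,4): print(y,' '.join('%3d'%g[y,x] for x in range(220,284,3)))
E
```

```text
time: 30.82
eef_pos: [0.3794, -0.3629, 0.2604]
eef_rot: [-0.147, -3.136, -0.001]
contact_force: [-0.4, -0.5, -0.3]
opening: -0.003
grip_force: 0.0
yaw 174.63 shift [-0.0054  0.0027  0.2629] turn -0.0008 rows>= 2.1
guard (array([ 444.90524292, -401.80871582]), (58.54163360595703, 73.2226333618164))
186 136 137 138 133 131 131 135 151 190  47  74  73 172  99 112  73  19  31 109 116 127 120
190 140 129 133 139 131 131 138 148 253  87 248 247 171 114 109  53  82 169 255 236  47 102
194 138 137 125 115 123 138 148 119 169 218 243 252  78 124  88 247 245 252 251 158  74 231
198 145 141 130 117 127 141 145 229  66 253 244 223 103 119  36 249 244 244 243 245 248 246
202 134 143 139 145 144 143 134 232 156 244 245  83 118 103 220 244 244 245 244 244 216 118
206 142 148 149 139 137 134 157  58 243 244 253  87 127  70 254 244 243 244 243 244 243  87
210 146 144 149 146 140 111 251  60 247 245 172 106 117  25 245 244 244 244 244 249 197 114
214 135 140 139 151 146 136 219 203 244 249  69 122 102 229 244 243 243 244 244 215  59 120
218 127 133 134 135 140 216  66 252 244 242 100 127  50 249 243 2
[... 706 characters left out ...]
 243 244 243 244 246 244 243 245 209  87 103 107 111 111
254 109 100 214 204 245 244 243 243 244 244 245 243 243 243 245 249 208  99 111 108 108 107
258 100 106 108 100  96 108 179 255 250 244 244 244 244 244 244 205  89 103 107 105 107 104
262 106  95  95 102 100  98 102  98  94  88 106 163 255 247 245 235  94 103 105 104 101 104
266 100  97 103  92 101  93  96 101  97 100 103  99  98  96  86  98 107 101  98 100 108 110
270  92  96  90  94 104  95  98  96 102  93  96 101  88  83  87  88 100 108 103  99 110 115
274 103  99  94  95  93 101 101 101  95  97  97  97  93  88  95  94 103 107 102 103 105 108
278 102 101 103 102  98  97  98  95  99  98  98 104 105  95  94 105 103 103 102 104 102 109
```

```bash
python3 -m handwheel '[0,-0.003,0.003,0.06,-0.001, 0,-0.003,0.003,0.13,-0.001, 0,-0.003,0.003,0.19,-0.001, 0,-0.003,0.003,0.23,-0.001, 0,-0.003,0.003,0.25,-0.001, 0,-0.003,0.003,0.26,-0.001,0,-0.003,0.003,0.26,-0.001]'; python3 -m handwheel '[0,-0.01,0,0,0, 0,-0.02,0,0,0, 0,-0.03,0,0,0, 0,-0.045,0,0,0, 0,-0.06,0,0,0]'
python3 - <<'E'
from h import *
s=telemetry.state()['eef_pos']-np.r_[F,0]; print('y',s@YX,'u',s@U)
S=Cam('side'); y=S.big(S.mask((22,140,100),(38,255,255),(280,170,480,260))); print(y.min(0),y.max(0))
S0=cv2.cvtColor(cv2.imread('pics/side0.png'),cv2.COLOR_BGR2HSV); m=cv2.inRange(S0[170:260,280:480],(22,140,100),(38,255,255)); p=np.argwhere(m); print(p.min(0)[::-1]+[280,170],p.max(0)[::-1]+[280,170])
E
```

```text
time: 31.75
eef_pos: [0.3835, -0.3601, 0.1319]
eef_rot: [0.129, 3.139, -0.0]
contact_force: [0.2, 0.1, -0.3]
opening: -0.002
grip_force: 0.0
time: 32.38
eef_pos: [0.413, -0.363, 0.1317]
eef_rot: [-0.13, -3.138, -0.0]
contact_force: [-2.2, -0.5, 1.5]
opening: -0.0
grip_force: 1.1
y -0.13481629364635495 u -0.0015275262049865553
[389 198] [441 228]
[344 193] [449 230]
```

```bash
python3 -m handwheel '[0,-0.03,0,0,0, 0,-0.06,0,0,0, 0,-0.09,0,0,0, 0,-0.12,0,0,0, 0,-0.15,0,0,0, 0,-0.18,0,0,0,0,-0.2,0,0,0]';  python3 -m handwheel '[0,-0.008,0,0,0, 0,-0.016,0,0,0,0,-0.022,0,0,0]'; python3 -m handwheel '[0,-0.006,0,0,0, 0,-0.012,0,0,0]'
```

```text
time: 33.3
eef_pos: [0.5138, -0.3709, 0.1316]
eef_rot: [-0.129, -3.139, -0.0]
contact_force: [-2.4, -0.8, 0.1]
opening: -0.001
grip_force: 1.1
time: 33.67
eef_pos: [0.5236, -0.3715, 0.1316]
eef_rot: [-0.13, -3.139, -0.001]
contact_force: [-2.1, 0.2, -0.4]
opening: 0.002
grip_force: 1.0
time: 33.92
eef_pos: [0.527, -0.3719, 0.1315]
eef_rot: [-0.131, -3.134, -0.004]
contact_force: [-11.1, 4.0, 6.1]
opening: 0.003
grip_force: 5.9
```

```bash
python3 -m handwheel '[0,-0.003,0,0,0,0,0.02,0,0,0, 0,0.06,0,0,0, 0,0.06,0,-0.1,0, 0,0.06,0,-0.2,0, 0,0.1,0,-0.3,0, 0,0.1,0.1,-0.36,0,0,0.1,0.2,-0.4,0]'; python3 -m handwheel '[0,0,0.1,0,0,0,0,0.2,0,0,0,0,0.3,0,0,0,0,0.4,0,0,0,0,0.5,0,0,0,0,0.6,0,0,0,0,0.6,0,0]'
python3 - <<'E'
from h import *
T=Cam('top'); y=T.big(T.mask((25,150,100),(35,255,255),(350,120,480,340))); c=rect(T.at(y,.156)[:,:2]); print('guard',c[:2],'joint',-(c[0]/1000-F)@YX[:2])
import subprocess
S=Cam('side'); from bar import ends,solve
a,b,w=ends(S,S.im,(200,280,320,345)); print('bar px',a,b)
E
python3 jar.py
```

```text
time: 34.92
eef_pos: [0.4887, -0.2685, 0.3339]
eef_rot: [0.133, 3.134, 0.0]
contact_force: [1.3, 0.6, -0.1]
opening: 0.003
grip_force: 0.0
time: 35.8
eef_pos: [0.5131, 0.0363, 0.3316]
eef_rot: [0.115, 3.138, 0.004]
contact_force: [0.9, -0.5, 0.4]
opening: -0.003
grip_force: 0.0
guard (array([ 547.29498291, -376.28753662]), (128.61892700195312, 129.51235961914062)) joint -7.571498413080474e-05
bar px [229.5083 299.1778] [286.44  322.946]
t 35.95 jar diff px 372 f [-0.12  0.53 -0.13]
256 133 135 152 159 162 166 176 176 160 159 161 164 164 165 166 166 164 159 154 151 156 144 | ........##............
259 130 137 155 161 164 167 168 169 160 158 160 160 165 165 166 170 166 160 154 151 155 142 | .........###..........
262 130 135 153 159 164 166 166 155 159 158 159 160 160 163 161 165 168 163 157 159 179 194 | ##.....#..............
265 114 129 153 159 164 165 150 155 157 160 162 163 159 163 162 162 159 155 149 143 149 142 | #.....##..............
268 104 128 152 159 164 164 152 158 158 158 158 160 160 163 162 162 159 155 149 143 130  84 | #.....#.######.......#
271 104 129 152 160 200 221 
[... 324 characters left out ...]
80  81 109 139 206 223 223 224 220 225 225 225 216 142 120 106  99 168 227 198 149 129 104 | ............####....##
283  88  97 123 138 145 177 199 225 225 225 225 213  87  86  88  87 123 154 151 121 126 181 | ..#................###
286 103 103 103 102 115 128 142 149 150 151 151 143  87  86  86  87 108 108 104 171 184 184 | ...................###
289 103 103 103 103 103 103 104 104 104 103 104 102  91  95 100 102 101 172 183 182 181 181 | ................######
292 102 103 103 104 103 103 104 103 104 103 103 103 104 105 105 104 172 184 184 184 183 183 | ............##########
295 103 102 103 104 103 104 104 104 105 104 104 104 105 105 170 184 184 184 184 183 183 183 | #.#.##################
```

```bash
python3 -c "
from station import job
print(job.finish_job())"
```

```text
the job is handed in; nothing more can be done
None
```

The job is handed in at about 36 s: the bolts are poured into the jar, the scoop stands empty and upright on the bench, and the guard is shut (measured opening 0 mm). The camera checks found no bolts in the scoop, on the funnel cone or elsewhere in view, but I could not count all five in the jar.

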